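# Swap two hang-on bins on a restorer's panel

### The job

The two open metal bins that hang from the small springy panel are in each other's place: lift each one up and off, and swap them, so that each hangs by its hook, fully down in the notch the other one had. The bench beside the panel may be used to put one down meanwhile. Keep the bins upright so that nothing spills, and leave the jar, the mallet and the gilded finial where they stand.

Things in the scene. Friction and masses are not known exactly. Their poses are not given: they have to be found in the camera images.
- panel: The fixed dark foot of the hanging panel, 12 mm high (x -55 to 95, y +-135 mm). On it, at x = 0, stands a grey sheet 5 mm thick, 260 mm wide (y), on a sprung hinge along y, 16 mm above the bench. Origin on the bench; x: to the side where the bins hang, away from the robot; z: up.
- notch_a (a point): Nominal middle of the floor of one notch in the sheet's top edge (panel x 0, y +65 mm, z 150 mm) were the sheet upright; fixed to the foot. The notch is 46 mm wide; beside it the edge is 12 mm higher. The sheet gives way to a push of 1 to 2 N and leans under load, so that its top may stand up to 20 mm nearer or farther in x: that lean is not measured.
- notch_b (a point): The same for the other notch, at panel y = -65 mm.
- tall_bin: Taller open metal bin, outside 80 mm deep (x), 56 wide (y), 85 tall; bottom 81 mm below the origin, rim 4 mm above; fragments inside. 0.2 to 0.4 kg. Origin: in the hook at the back, mid-width, on the bridge's underside, in the middle of the 8 mm slot. x: from the panel out through the box; y: across; z: up. Outer back wall at x = +4 mm. 
- low_tray: Lower, longer open metal bin, outside 100 mm deep (x), 56 wide (y), 60 tall; bottom 56 mm below the origin, rim 4 mm above; sticks inside. 0.17 to 0.34 kg. Origin: in the hook at the back, mid-width, on the bridge's underside, in the middle of the 8 mm slot. x: from the panel out through the box; y: across; z: up. Outer back wall at x = +4 mm. 
- tall_bin_mouth (a point): Centre of the tall bin's mouth, at rim height (origin + 44 mm in x, 4 mm in z). The outer side walls, 56 mm apart, can be gripped here.
- low_tray_mouth (a point): Centre of the low tray's mouth, at rim height (origin + 54 mm in x, 4 mm in z). The outer side walls, 56 mm apart, can be gripped here.
- tall_bin_lip (a point): Middle of the lower end of the hook's lip (4 mm thick, 40 mm wide), 14 mm below the bin's origin and 6 mm behind it. Bridge 4 mm thick. The slot between lip and back wall has 3 mm of play over the sheet.
- low_tray_lip (a point): Middle of the lower end of the hook's lip (4 mm thick, 40 mm wide), 14 mm below the bin's origin and 6 mm behind it. Bridge 4 mm thick. The slot between lip and back wall has 3 mm of play over the sheet.
- jar: Bystander: glass jar with white cap, 64 mm across, 90 mm tall. Origin: centre of its underside.
- mallet: Bystander: turned wooden carving mallet standing on its head, 80 mm across, 200 mm tall. Origin: centre of its underside.
- finial: Bystander: gilded turned finial, 64 mm across, 108 mm tall. Origin: centre of its underside.

How it is judged:
By the outcome, as a careful person would: the job done as asked, in the order asked, and still so for the second after the job is handed in, with the robot touching nothing.
It also fails if it takes over 72 s, if anything falls off the work surface, if the arm or the gripper's body presses on something with over 40 N, if the wrist force passes 120 N, or if a joint passes its speed limit or range.

### The arm

A 6-joint arm with a two-finger parallel gripper is mounted at the origin on the work surface. World frame = base frame: x ahead of the robot, y to its left, z up, the work surface at z = 0. Lengths are in mm, angles in degrees, forces in N, time in s.
With the tool pointing down it reaches from about 350 to 850 mm from the base axis. Payload 8.1 kg.
Tool frame: the origin (TCP) lies midway between the tips of the shut fingers; the grasp point (between the pads) lies hold_point_z behind it (hold_point_z is the distance from the TCP to the grasp point, in mm); z points along the fingers, x is the direction in which the jaws open and shut, and the axes are right-handed (so a half turn about z gives the same grasp; the last joint's range is limited). The gripper opens to 85 mm and grips with 20 to 120 N. Pads are 22 mm wide; open, the fingers measure 114 mm over their backs; the gripper's body (76 mm by 85 mm) begins 54 mm behind the grasp point. The pads swing forward as they close: fully open they stand 13 mm farther back than shut.
Start: joints at [70.164, 7.471, 85.268, -0, 87.261, -4.893], TCP at [154.69, 579.721, 231.292] pointing down, gripper open.
Joint ranges: [-169.43, 169.43], [-51.17, 129.36], [1.28, 143.12], [-76.62, 256.62], [0, 156.53], [-152.29, 152.29]. Speed limits (degrees/s): [136.94, 136.94, 159.86, 180, 180, 180].

### API

Orientations are given as [roll, pitch, yaw] about the fixed x, y, z axes, in that order (R = Rz(yaw) Ry(pitch) Rx(roll)).
In Python, from bench import * gives the robot as it stands.
- The arm moves only by the shell command python3 -m pendant 'ROWS' [OPENING] [FORCE]. ROWS is JSON, a list that holds one entry, the list of rows, each a list of 4 numbers: the shift along the tool's x, y, z normalised to -1 to 1, where 1 is 0.02 m, then the turn about the tool's z normalised to -1 to 1, where 1 is 0.08 rad. A call has exactly 10 rows; each row shifts and turns the pose as measured when the row begins, along the tool's axes as they then stand; what a row does not reach is not made up. A row lasts 1/12 s, in which the tool goes at most 41.7 mm and 7.16 degrees, less where a joint would pass 70% of its speed; a pose out of reach is approached as far as the arm can. A call with a number of a shift or a turn outside -1 to 1 is refused whole. A call with a gripper value outside its range is refused whole. OPENING is the gripper's target within -1 to 1 (fully open at 1, half-way at 0, shut at -1), set as the call begins (- or left out, the last holds). The fingers move at their own pace and stop on an object; FORCE is the grip in N (left out, the last holds). Time passes only in rows, so rows that do not move let the fingers close, or fill a call up. It gives the time, the measured TCP pose, the force and the opening at its end, in the units of the state.
- sense(): the state, without advancing time (a new reading comes with each control period).
- snapshot(name): name is "scene" or "top"; returns the picture (384x512x3 uint8, red, green, blue); there is no depth.
- calibration(name): a dict with "mtx" (3x3 intrinsics, pixels), "world_to_cam" (4x4, takes a point from world to camera coordinates). Camera axes: x right, y down, z forward; pixel columns grow to the right and rows downward; lengths in mm; the calibration is good to about 2 mm. A picture is of the moment at which its call begins. calibration takes no time and is no camera call.
- hand_in(): hands the job in, once; it reports no verdict.
The state is a dict: "time": time; "joint_pos": joint angles; "qd": joint speeds; "joint_efforts": joint torques, N m; "tool_pos": TCP position; "tcp_rot": TCP orientation; "ft_force": force on the tool from outside, world axes, zero at the start; "wrist_torque": the same for the moment, N m; "finger_gap": finger opening in mm.
Only numpy, scipy, OpenCV 4.12 (cv2) and the standard library are available. Lean on these libraries where they do the work, as an engineer would, in place of code of your own. Each camera call takes 0.05 s, during which the arm holds its last target.

## Working session

There is one attempt and no reset: what is moved stays moved. The work goes in short steps, Python scripts to look and compute and a shell command to move; the robot and the scene stay as the last step left them, time stands still between calls to the robot, and variables do not carry over. Pictures are saved under pics/ and viewed, and the job is handed in when it is done.

```bash
mkdir -p pics; ls
python3 - <<'E'
from bench import *
import cv2
s=sense();print(s)
for n in("scene","top"):
    im=snapshot(n);cv2.imwrite(f"pics/{n}0.png",im[:,:,::-1]);c=calibration(n);print(n,c)
E
```

```text
pics
{'time': 0.0, 'joint_pos': array([ 7.01661343e+01,  7.51426818e+00,  8.53293742e+01,  2.20253041e-04,
        8.72600879e+01, -4.89370267e+00]), 'qd': array([-0.02804456,  0.03309391, -0.00878839, -0.0440865 , -0.09385173,
       -0.06767751]), 'joint_efforts': array([ 2.05521996e-03, -5.69403327e+01, -5.00555921e+01, -5.46157150e-05,
        1.48147711e-02, -2.16307552e-05]), 'tool_pos': array([154.48611968, 579.21292919, 230.25226158]), 'tcp_rot': array([-1.79990932e+02,  1.03333397e-01,  7.50598344e+01]), 'ft_force': array([ 0.27077957, -1.07063786,  0.32038303]), 'wrist_torque': array([-0.02194427, -0.03142263,  0.04792816]), 'finger_gap': 85.15592235652126}
scene {'mtx': array([[403.43792885,   0.        , 258.1488811 ],
       [  0.        , 403.43792885, 195.73643337],
       [  0.        ,   0.        ,   1.        ]]), 'world_to_cam': array([[-6.88622666e-01,  7.24933492e-01,  1.64394652e-02,
         3.32692483e+02],
       [ 5.99769059e-01,  5.82176221e-01, -5.48951659e-01,
        -2.51957901e+02],
       [-4.07524109e-01, -3.68160673e-01, -8.35692419e-01,
         1.60480033e+03],
       [ 0.00000000e+00,  0.00000000e+00,  0.00000000e+00,
         1.00000000e+00]])}
top {'mtx': array([[422.9053738 ,   0.        , 252.85478972],
       [  0.        , 422.9053738 , 188.88698817],
       [  0.        ,   0.        ,   1.        ]]), 'world_to_cam': array([[ 2.11074561e-04, -9.99924301e-01,  1.23023449e-02,
         2.36993271e+01],
       [-9.94310302e-01, -1.52033064e-03, -1.06511560e-01,
         5.27246908e+02],
       [ 1.06522200e-01, -1.22098664e-02, -9.94235354e-01,
         1.42594834e+03],
       [ 0.00000000e+00,  0.00000000e+00,  0.00000000e+00,
         1.00000000e+00]])}
```

View pics/scene0.png

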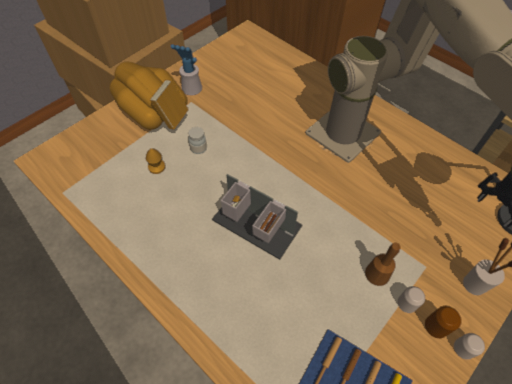

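View pics/top0.png

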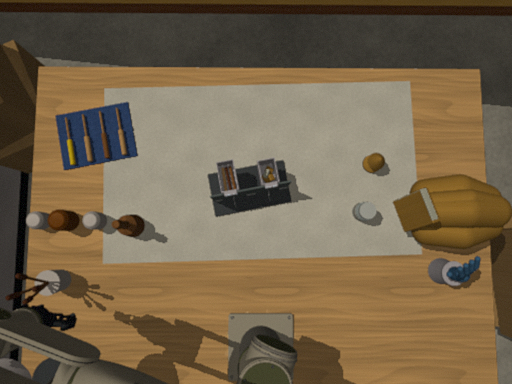

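The top view shows the panel foot at about (250,190). The low tray (sticks) is at about (228,177) and the tall bin at about (268,173). The jar is at (365,212), the finial at (373,162) and the mallet at (130,226). I'll enlarge the panel area next.

Run:
```python
import cv2
a=cv2.imread("pics/top0.png")[145:225,195:305];cv2.imwrite("pics/top0z.png",cv2.resize(a,None,fx=7,fy=7,interpolation=cv2.INTER_CUBIC))
a=cv2.imread("pics/scene0.png")[165:265,200:310];cv2.imwrite("pics/scene0z.png",cv2.resize(a,None,fx=6,fy=6,interpolation=cv2.INTER_CUBIC))
```

```text
(no output)
```

View pics/top0z.png

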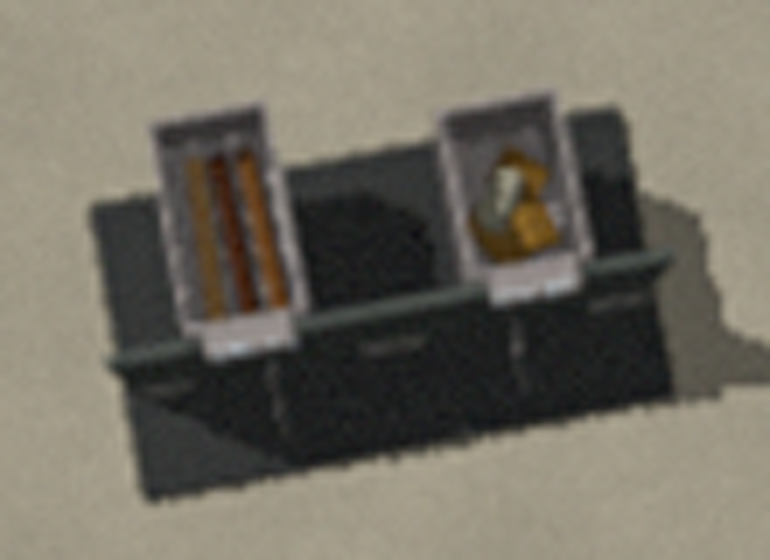

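View pics/scene0z.png

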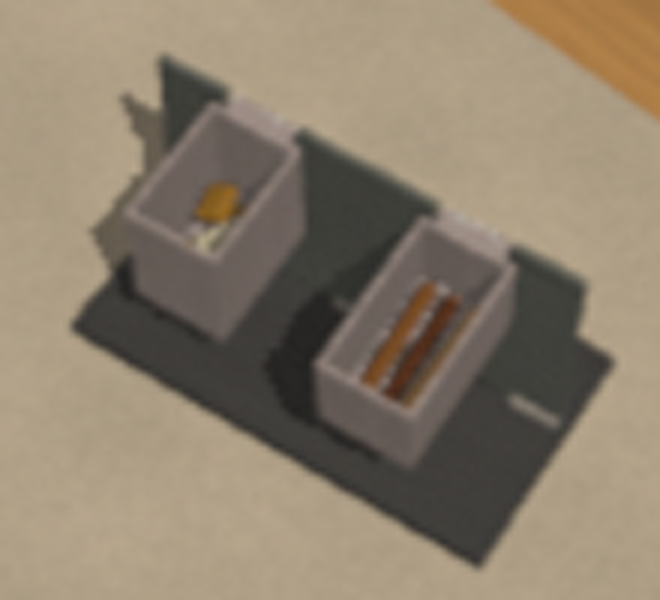

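Corners read off the zoomed top view. For the foot (z=12): (92,203), (620,108), (672,395), (148,500). I've also read the rim corners of both bins. Now I'll cast rays through them.

```bash
cat > h.py <<'E'
from bench import *
import numpy as np, cv2
def ray(n,px):
    c=calibration(n);K=c["mtx"];T=c["world_to_cam"];R=T[:3,:3];t=T[:3,3]
    d=R.T@np.linalg.solve(K,[px[0],px[1],1.]);o=-R.T@t
    return o,d
def onz(n,px,z):
    o,d=ray(n,px);return o+d*(z-o[2])/d[2]
def two(p1,p2):
    o1,d1=ray("top",p1);o2,d2=ray("scene",p2)
    A=np.stack([d1,-d2],1);k=np.linalg.lstsq(A,o2-o1,rcond=None)[0]
    a=o1+d1*k[0];b=o2+d2*k[1];return (a+b)/2,np.linalg.norm(a-b)
def proj(n,P):
    c=calibration(n);q=c["mtx"]@(c["world_to_cam"]@np.append(P,1))[:3];return q[:2]/q[2]
zt=lambda p:((p[0]+.5)/7-.5+195,(p[1]+.5)/7-.5+145)
zs=lambda p:((p[0]+.5)/6-.5+200,(p[1]+.5)/6-.5+165)
E
python3 - <<'E'
from h import *
np.set_printoptions(precision=1,suppress=True)
F=np.array([onz("top",zt(p),12) for p in[(92,203),(620,108),(672,395),(148,500)]])
print(F)
# near->far axis = +x ; FL,FR,NR,NL
ex=(F[0]+F[1]-F[2]-F[3]); ey=(F[0]+F[3]-F[1]-F[2])
print("yaw",np.degrees(np.arctan2(ex[1],ex[0])),np.degrees(np.arctan2(-ey[0],ey[1])),np.linalg.norm(ex)/2,np.linalg.norm(ey)/2)
G=np.array([onz("scene",zs(p),12) for p in[(480,567),(72,327),(612,362)]]);print("scene FL FR NL",G)
for nm,a,b in[("low",[(150,125),(265,105),(310,313),(188,345)],[(410,420),(315,362),(430,215),(518,265)]),("tall",[(437,112),(552,92),(592,258),(470,293)],[(215,262),(127,212),(215,103),(300,150)])]:
    print(nm)
    b=[b[0],b[1],b[2],b[3]] 
    # top order FL FR NR NL ; scene order FL FR NR NL
    for p,q in zip(a,b):
        P,e=two(zt(p),zs(q));print(P,e,onz("top",zt(p),154))
E
```

```text
[[ 582.4  181.3   12. ]
 [ 630.9  -82.2   12. ]
 [ 486.9 -106.9   12. ]
 [ 434.7  152.    12. ]]
yaw 10.485273707163548 10.912079664322526 148.3400772362746 266.02331570355466
scene FL FR NL [[583.8 189.7  12. ]
 [634.3 -73.8  12. ]
 [439.6 159.8  12. ]]
low
[599.  144.4 140.2] 3.2163615235694483 [597.5 142.  154. ]
[608.6  90.8 143.7] 0.25747328144348797 [606.8  90.3 154. ]
[510.5  72.9 150.9] 7.869927046977674 [512.4  69.6 154. ]
[497.8 125.8 146.3] 2.8822564032069 [497.9 124.1 154. ]
tall
[604.1  13.7 146.6] 3.1985561665844795 [603.8  12.6 154. ]
[614.  -39.3 146.8] 1.3138654643451488 [613.1 -39.4 154. ]
[536.5 -55.4 150.1] 4.670635020375244 [537.5 -57.  154. ]
[522.7  -2.6 144.6] 0.43868360356572633 [521.5  -2.1 154. ]
```

```bash
python3 - <<'E'
import bench; print([x for x in dir(bench) if x[0]!='_'])
from h import *
print(getattr(bench,'hold_point_z',None))
for n,p,z in[("mallet head top",(128,226),40),("jar",(365,212),90),("fin",(373,162),100)]: print(n,onz("top",p,z))
print(proj("top",np.array([0,0,0.])),proj("scene",np.array([0,0,0.])),proj("top",sense()['tool_pos']))
E
python3 -m pendant '[[[0,0,-0.5,-0.93],[0,0,-0.5,-0.93],[0,0,-0.5,-0.93],[0,0,-0.5,-0.93],[0,0,-0.5,-0.93],[0,0,-0.5,-0.93],[0,0,0,0],[0,0,0,0],[0,0,0,0],[0,0,0,0]]]' 1 60
```

```text
['PlanningError', 'calibration', 'hand_in', 'hold_point_z', 'sense', 'snapshot']
18.700000000000003
mallet head top [399.67750677 444.51941612  40.        ]
jar [ 444.85305978 -343.20440427   90.        ]
fin [ 609.37944417 -371.55885132  100.        ]
[259.8834965  345.25699404] [341.78593184 132.39561031] [ 59.12211728 310.95247787]
time: 0.93
tool_pos: [153.4, 576.2, 284.8]
tcp_rot: [-179.6, 0.7, 101.5]
ft_force: [0.3, -0.1, 0.3]
finger_gap: 85.5
```

```bash
R='x'; python3 -m pendant '[[[-0.6,0.3,0,0],[-1,0.44,0,0],[-1,0.44,0,0],[-1,0.44,0,0],[-1,0.44,0,0],[-1,0.44,0,0],[-1,0.44,0,0],[-1,0.44,0,0],[-1,0.44,0,0],[-1,0.44,0,0]]]'
python3 -m pendant '[[[-1,0.44,0,0],[-1,0.44,0,0],[-1,0.44,0,0],[-1,0.44,0,0],[-1,0.44,0,0],[-1,0.44,0,0],[-1,0.44,0,0],[-1,0.44,0,0],[-1,0.44,0,0],[-1,0.44,0,0]]]'
python3 -m pendant '[[[-1,0.44,0,0],[-1,0.44,0,0],[-1,0.44,0,0],[-1,0.44,0,0],[-1,0.44,0,0],[-1,0.44,0,0],[-1,0.44,0,0],[-0.6,0.3,0,0],[-0.3,0.1,0,0],[0,0,0,0]]]'
```

```text
time: 1.77
tool_pos: [277.6, 391.0, 277.9]
tcp_rot: [-179.1, 1.3, 101.1]
ft_force: [0.6, 0.2, 0.9]
finger_gap: 85.3
time: 2.6
tool_pos: [404.2, 191.9, 274.9]
tcp_rot: [-178.8, 1.7, 100.4]
ft_force: [-0.1, 1.6, -0.9]
finger_gap: 85.4
time: 3.43
tool_pos: [499.8, 29.2, 271.3]
tcp_rot: [-178.3, 1.8, 99.3]
ft_force: [0.4, -0.2, -1.2]
finger_gap: 85.4
```

```bash
python3 -m pendant '[[[-0.6,0.6,0,0],[-0.6,0.6,0,0],[-0.6,0.6,0,0],[-0.6,0.6,0,-0.2],[-0.4,0.4,0,-0.2],[0,0,0,0],[0,0,0,0],[0,0,0,0],[0,0,0,0],[0,0,0,0]]]'
python3 - <<'E'
from h import *
s=sense();print(s['joint_pos'],s['tool_pos'],s['tcp_rot'])
for n in("top","scene"):
    im=snapshot(n);cv2.imwrite(f"pics/{n}1.png",im[:,:,::-1]);p=proj(n,s['tool_pos']);print(n,p)
a=cv2.imread("pics/top1.png")[115:225,195:305];b=cv2.imread("pics/scene1.png")[135:265,200:310]
cv2.imwrite("pics/z1.png",np.hstack([cv2.resize(a,(400,400),interpolation=2),cv2.resize(b,(338,400),interpolation=2)]))
E
```

```text
time: 4.27
tool_pos: [559.8, -13.5, 268.8]
tcp_rot: [-177.9, 1.6, 101.2]
ft_force: [-0.1, 0.4, -0.3]
finger_gap: 85.2
[  -5.25956898    2.23327812   86.9479567    -2.09588927   92.38092199
 -106.45021457] [559.77776496 -13.50046142 268.81322933] [-177.90892873    1.56776949  101.16073236]
top [266.9544157 168.7714387]
scene [237.87208509 170.75414987]
```

View pics/z1.png

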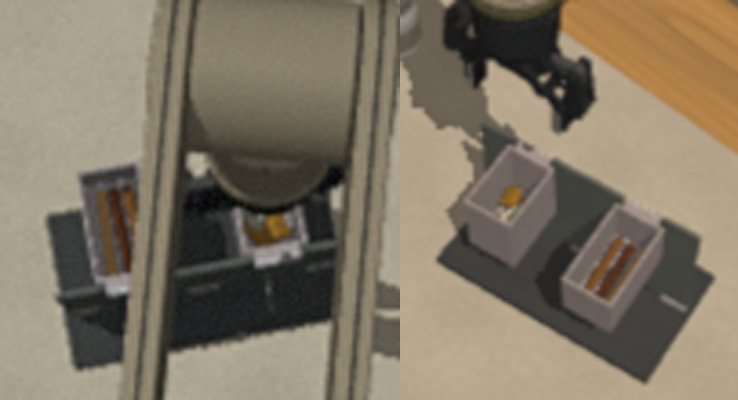

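The scene view shows the open fingers above the tall bin, at about (226,164) and (253,177), which agrees with the projected TCP at (238,171). The jaws straddle the bin, so I'll descend part-way and re-check.

```bash
python3 -m pendant '[[[-0.1,0.2,0.5,0],[-0.1,0.2,0.7,0],[-0.1,0.2,0.7,0],[0,0,0.7,0],[0,0,0.7,0],[0,0,0.7,0],[0,0,0.5,0],[0,0,0.3,0],[0,0,0,0],[0,0,0,0]]]'
python3 - <<'E'
from h import *
s=sense();print(s['tool_pos'],s['tcp_rot'])
for n in("scene",):
    im=snapshot(n);cv2.imwrite(f"pics/{n}2.png",im[:,:,::-1]);p=proj(n,s['tool_pos']);print(n,p)
b=cv2.imread("pics/scene2.png")[145:245,190:310]
cv2.imwrite("pics/z2.png",cv2.resize(b,None,fx=6,fy=6,interpolation=2))
E
```

```text
time: 5.2
tool_pos: [569.8, -20.9, 159.1]
tcp_rot: [-177.7, 1.5, 101.2]
ft_force: [-0.7, 0.6, -0.5]
finger_gap: 85.3
[569.75725379 -20.88823513 159.14224832] [-177.71148023    1.50796033  101.17212107]
scene [234.80192777 192.58050575]
```

View pics/z2.png

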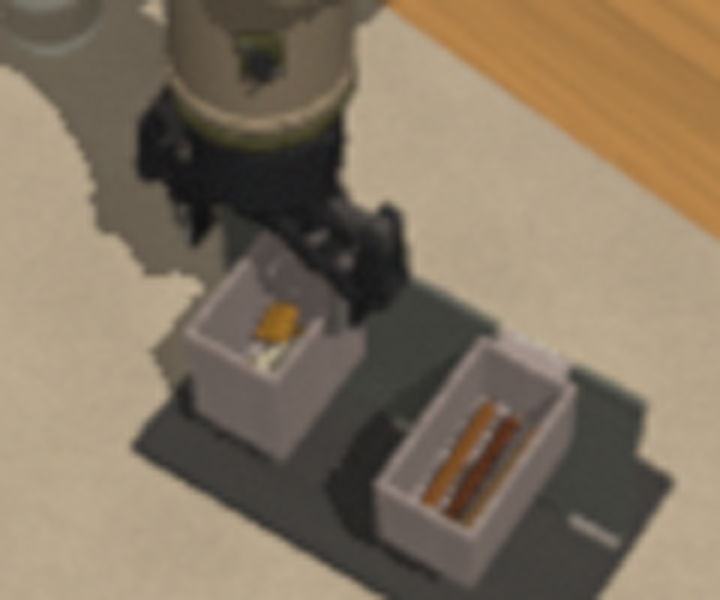

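The right finger is clear of the wall, at zoom (355,325), and the left one is at (200,240). The jaw centre projects to within about 2 px of the mouth centre. I'll descend and grip.

```bash
python3 -m pendant '[[[0,0,0.5,0],[0,0.05,0.5,0],[0,0.05,0.5,0],[0,0,0.4,0],[0,0,0.1,0],[0,0,0,0],[0,0,0,0],[0,0,0,0],[0,0,0,0],[0,0,0,0]]]' 1
python3 -m pendant '[[[0,0,0,0],[0,0,0,0],[0,0,0,0],[0,0,0,0],[0,0,0,0],[0,0,0,0],[0,0,0,0],[0,0,0,0],[0,0,0,0],[0,0,0,0]]]' -1 60
```

```text
time: 6.08
tool_pos: [572.6, -22.0, 118.0]
tcp_rot: [-178.0, 1.6, 101.2]
ft_force: [0.7, 0.5, -0.6]
finger_gap: 85.3
time: 6.92
tool_pos: [573.5, -21.8, 119.6]
tcp_rot: [-178.1, 1.6, 101.2]
ft_force: [-0.6, 0.7, 0.0]
finger_gap: 54.9
```

```bash
python3 -m pendant '[[[0,0,-0.2,0],[0,0,-0.3,0],[0,0,-0.3,0],[0,0,-0.3,0],[0,0,-0.3,0],[0,0,-0.4,0],[0,0,-0.4,0],[0,0,-0.3,0],[0,0,-0.2,0],[0,0,0,0]]]'
python3 - <<'E'
from h import *
s=sense();print(s['tool_pos'],s['tcp_rot'],s['ft_force'],s['finger_gap'])
im=snapshot("scene");cv2.imwrite("pics/scene3.png",im[:,:,::-1])
b=im[145:245,190:310,::-1]
cv2.imwrite("pics/z3.png",cv2.resize(b,None,fx=6,fy=6,interpolation=2))
E
```

```text
time: 7.75
tool_pos: [574.8, -19.9, 179.4]
tcp_rot: [-178.1, 1.6, 101.2]
ft_force: [0.7, 0.1, -3.6]
finger_gap: 55.1
[574.79193509 -19.88053183 179.37098041] [-178.1128717     1.61286398  101.17477908] [ 0.72499971  0.09371718 -3.5936641 ] 55.098094894565044
```

View pics/z3.png

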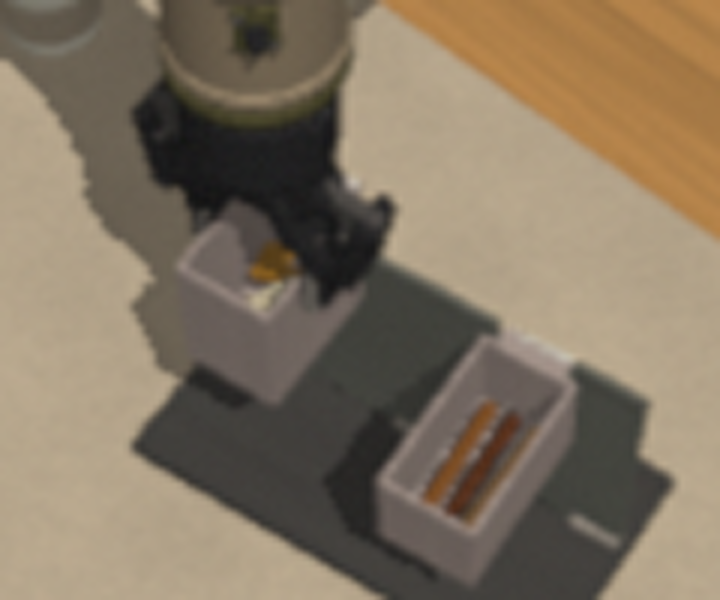

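Lift confirmed: the bin is off the sheet and about 3.6 N hangs at the wrist. I'll carry it out beyond the foot, to the open bench on the far side.

```bash
python3 -m pendant '[[[0.2,0.3,0,0],[0.3,0.6,0,0],[0.4,0.8,0,0],[0.4,0.9,0,0],[0.4,0.9,0,0],[0.4,0.9,0,0],[0.4,0.9,0,0],[0.4,0.8,0,0],[0.3,0.5,0,0],[0.1,0.2,0,0]]]'
```

```text
time: 8.63
tool_pos: [699.1, 77.7, 164.2]
tcp_rot: [-177.6, 1.5, 101.0]
ft_force: [0.0, -0.2, -1.4]
finger_gap: 55.4
```

```bash
python3 -m pendant '[[[0,0,0.4,0],[0,0,0.6,0],[0,0,0.7,0],[0,0,0.7,0],[0,0,0.7,0],[0,0,0.7,0],[0,0,0.5,0],[0,0,0.3,0],[0,0,0,0],[0,0,0,0]]]'
```

```text
time: 9.47
tool_pos: [687.6, 71.2, 54.9]
tcp_rot: [-176.9, 1.4, 100.9]
ft_force: [0.1, -0.4, -2.1]
finger_gap: 55.2
```

```bash
python3 -m pendant '[[[0,0,0.1,0],[0,0,0.1,0],[0,0,0.05,0],[0,0,0,0],[0,0,0,0],[0,0,0,0],[0,0,0,0],[0,0,0,0],[0,0,0,0],[0,0,0,0]]]'
python3 - <<'E'
from h import *
im=snapshot("scene")
b=im[165:285,150:310,::-1]
cv2.imwrite("pics/z4.png",cv2.resize(b,None,fx=5,fy=5,interpolation=2))
E
```

```text
time: 10.3
tool_pos: [691.4, 71.2, 57.4]
tcp_rot: [-177.4, 1.5, 100.9]
ft_force: [-0.7, 0.4, -3.4]
finger_gap: 55.2
```

View pics/z4.png

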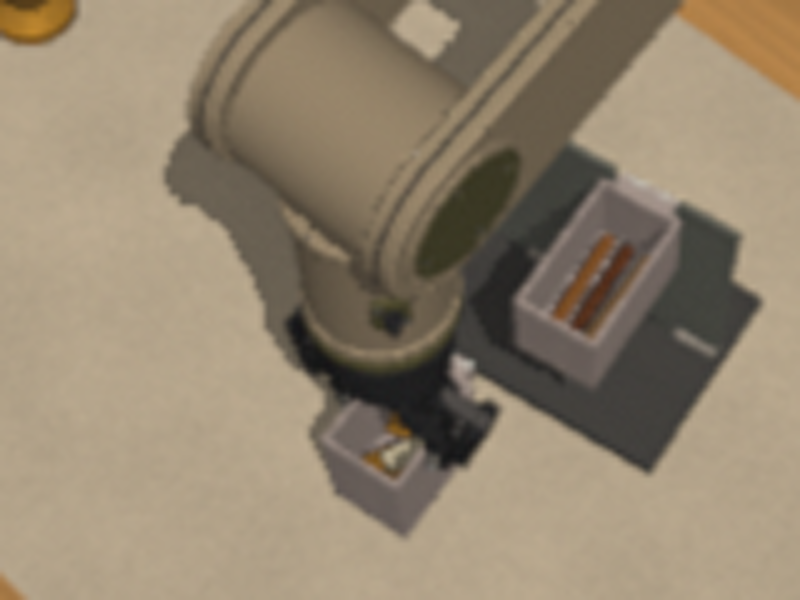

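```bash
python3 -m pendant '[[[0,0,0.15,0],[0,0,0.15,0],[0,0,0.15,0],[0,0,0.1,0],[0,0,0.1,0],[0,0,0.1,0],[0,0,0.05,0],[0,0,0.05,0],[0,0,0.05,0],[0,0,0.05,0]]]'
```

```text
time: 11.18
tool_pos: [693.0, 70.9, 53.3]
tcp_rot: [-177.7, 1.5, 100.9]
ft_force: [-5.8, 0.7, 7.6]
finger_gap: 55.2
```

Contact: Fz went from -3.4 to +7.6 N. I'll release and rise.

```bash
python3 -m pendant '[[[0,0,0,0],[0,0,0,0],[0,0,0,0],[0,0,0,0],[0,0,0,0],[0,0,-0.2,0],[0,0,-0.4,0],[0,0,-0.6,0],[0,0,-0.8,0],[0,0,-1,0]]]' 1
python3 -m pendant '[[[0,0,-1,0],[0,0,-1,0],[0,0,-1,0],[0,-0.2,-1,0],[0.2,-0.5,-1,0],[0.2,-0.8,-0.4,0],[0.2,-0.9,0,0],[0.2,-0.9,0,0],[0.2,-0.9,0,0],[0.2,-0.6,0,0]]]'
```

```text
time: 12.02
tool_pos: [692.0, 72.7, 110.6]
tcp_rot: [-177.3, 1.5, 100.9]
ft_force: [-0.1, -0.1, -0.4]
finger_gap: 85.5
time: 12.85
tool_pos: [600.9, 82.5, 250.1]
tcp_rot: [-178.7, 1.7, 100.9]
ft_force: [-1.0, 0.5, -0.4]
finger_gap: 85.5
```

```bash
python3 -m pendant '[[[0.4,-0.3,0.2,0],[0.4,-0.4,0.4,0],[0.4,-0.4,0.5,0],[0.3,-0.4,0.6,0],[0.2,-0.3,0.6,0],[0,-0.2,0.6,0],[0,0,0.5,0],[0,0,0.3,0],[0,0,0,0],[0,0,0,0]]]'
python3 - <<'E'
from h import *
s=sense();print(s['tool_pos'],s['tcp_rot'],proj("scene",s['tool_pos']))
im=snapshot("scene")
cv2.imwrite("pics/scene5.png",im[:,:,::-1])
b=im[150:270,170:330,::-1]
cv2.imwrite("pics/z5.png",cv2.resize(b,None,fx=5,fy=5,interpolation=2))
im=snapshot("top");cv2.imwrite("pics/top5.png",im[:,:,::-1])
E
```

```text
time: 13.68
tool_pos: [554.6, 108.2, 190.8]
tcp_rot: [-180.0, 1.8, 100.9]
ft_force: [-0.5, 0.5, -0.5]
finger_gap: 85.5
[554.57240296 108.21772739 190.84318607] [-179.98868978    1.75411338  100.86616178] [269.22766221 209.04065961]
```

View pics/z5.png

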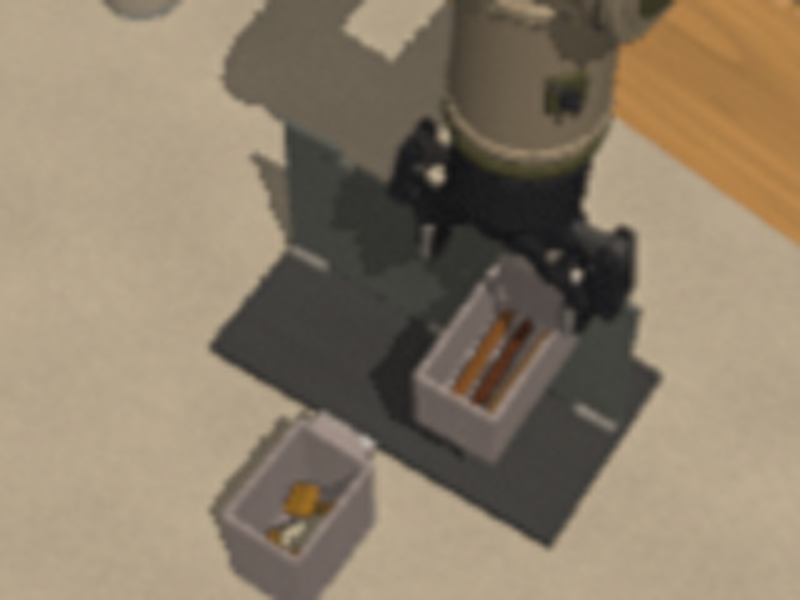

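View pics/top5.png

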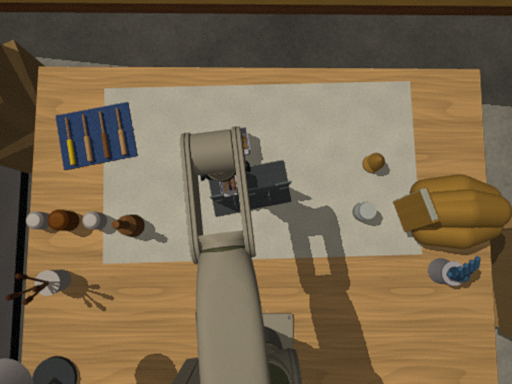

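The scene view shows the tall bin upright on the bench at zoom (300,500), with its contents inside. The fingers straddle the tray at zoom (432,250) and (580,325). Compared with the TCP, the scene view is off by about (+2,+3) px, and correcting for that makes it agree with the top view. I'll descend on the tray.

```bash
python3 -m pendant '[[[0,0,0.4,0],[0,0,0.6,0],[0,0,0.6,0],[0,0,0.6,0],[0,0,0.5,0],[0,0,0.4,0],[0,0,0.2,0],[0,0,0,0],[0,0,0,0],[0,0,0,0]]]' 1
python3 -m pendant '[[[0,0,0,0],[0,0,0,0],[0,0,0,0],[0,0,0,0],[0,0,0,0],[0,0,0,0],[0,0,0,0],[0,0,0,0],[0,0,0,0],[0,0,0,0]]]' -1 60
```

```text
time: 14.62
tool_pos: [554.9, 105.5, 116.7]
tcp_rot: [-179.9, 1.7, 100.8]
ft_force: [1.3, 0.4, 0.2]
finger_gap: 85.7
time: 15.45
tool_pos: [556.3, 106.8, 119.3]
tcp_rot: [179.9, 1.7, 100.9]
ft_force: [-0.1, 0.8, -2.0]
finger_gap: 54.9
```

Run:
```python
from h import *
np.set_printoptions(precision=1,suppress=True)
F=np.array([onz("top",zt(p),12) for p in[(92,203),(620,108),(672,395),(148,500)]])
c=F.mean(0)
yaw=np.radians(10.75);ex=np.array([np.cos(yaw),np.sin(yaw),0]);ey=np.array([-ex[1],ex[0],0]);o=c-20*ex
print("origin",o)
L=lambda P:np.array([(P-o)@ex,(P-o)@ey,P[2]])
for p in[(113,362),(670,258),(345,320),(395,309),(450,298)]: print(p,L(onz("top",zt(p),162)))
for p in [(573.5,-21.8,119.6),(556.3,106.8,119.3)]:print(L(np.array(p)))
im=cv2.imread("pics/top0.png").astype(int)
for col in (240,246,250,256): print(col,[(r,im[r,col].tolist()) for r in range(184,197)])
```

```text
origin [514.1  32.3  12. ]
(113, 362) [ -0.9 126.9 162. ]
(670, 258) [  -1.  -125.7  162. ]
(345, 320) [ -1.5  22.2 162. ]
(395, 309) [ -0.8  -0.6 162. ]
(450, 298) [ -0.5 -25.6 162. ]
[ 48.3 -64.3 119.6]
[ 55.4  65.3 119.3]
240 [(184, [23, 25, 23]), (185, [28, 28, 25]), (186, [24, 26, 24]), (187, [25, 24, 25]), (188, [31, 32, 31]), (189, [46, 48, 44]), (190, [73, 75, 71]), (191, [64, 68, 63]), (192, [42, 46, 41]), (193, [30, 34, 30]), (194, [31, 32, 32]), (195, [23, 28, 29]), (196, [30, 30, 31])]
246 [(184, [30, 33, 30]), (185, [28, 28, 28]), (186, [30, 29, 32]), (187, [34, 31, 33]), (188, [49, 51, 46]), (189, [72, 78, 72]), (190, [60, 64, 59]), (191, [34, 33, 33]), (192, [31, 33, 32]), (193, [31, 37, 32]), (194, [43, 45, 44]), (195, [37, 38, 37]), (196, [33, 31, 31])]
250 [(184, [33, 32, 31]), (185, [33, 31, 32]), (186, [23, 23, 25]), (187, [43, 47, 44]), (188, [72, 77, 71]), (189, [66, 71, 65]), (190, [37, 40, 38]), (191, [31, 29, 25]), (192, [29, 32, 26]), (193, [43, 45, 43]), (194, [50, 52, 54]), (195, [40, 43, 42]), (196, [28, 26, 28])]
256 [(184, [33, 30, 30]), (185, [25, 27, 23]), (186, [49, 49, 46]), (187, [77, 83, 78]), (188, [59, 63, 58]), (189, [32, 33, 32]), (190, [30, 33, 30]), (191, [33, 33, 31]), (192, [34, 36, 32]), (193, [31, 34, 30]), (194, [27, 26, 23]), (195, [30, 27, 30]), (196, [32, 27, 27])]
```

```bash
python3 -m pendant '[[[0,0,-0.2,0],[0,0,-0.3,0],[0,0,-0.3,0],[0,0,-0.3,0],[0,0,-0.3,0],[0,0,-0.3,0],[0,0,-0.3,0],[0,0,-0.3,0],[0,0,-0.2,0],[0,0,0,0]]]'
```

```text
time: 16.28
tool_pos: [556.0, 107.8, 175.3]
tcp_rot: [179.9, 1.7, 100.8]
ft_force: [-0.5, -0.0, -2.8]
finger_gap: 55.0
```

Run:
```python
from h import *
im=snapshot("scene");cv2.imwrite("pics/scene6.png",im[:,:,::-1])
b=im[155:255,200:310,::-1]
cv2.imwrite("pics/z6.png",cv2.resize(b,None,fx=6,fy=6,interpolation=2))
im=snapshot("top");cv2.imwrite("pics/top6.png",im[:,:,::-1])
cv2.imwrite("pics/z6t.png",cv2.resize(im[145:225,195:305,::-1],None,fx=7,fy=7,interpolation=2))
```

```text
(no output)
```

View pics/z6.png

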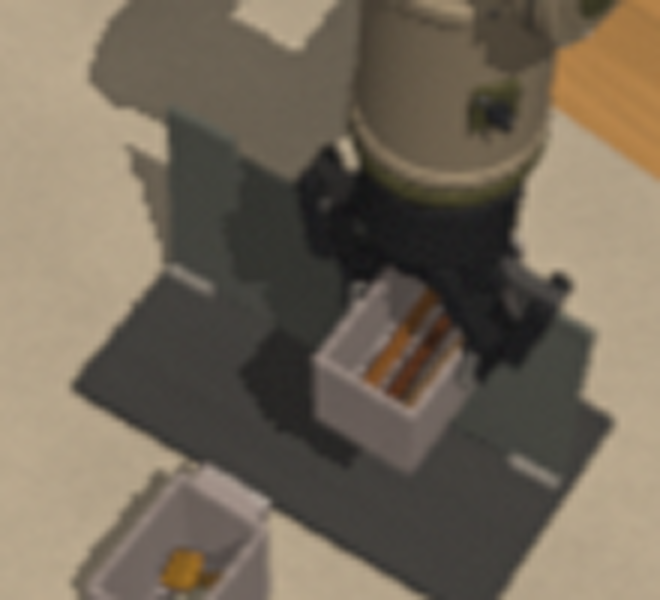

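View pics/z6t.png

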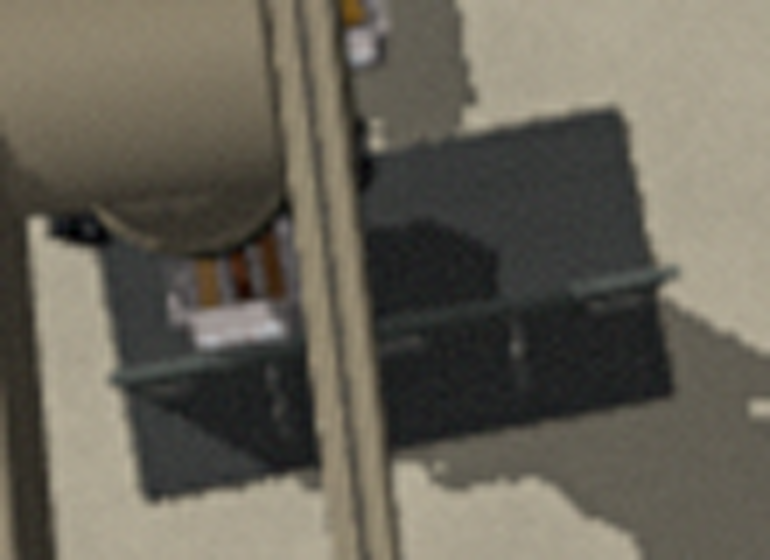

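The top view now shows the unloaded sheet edge running from zoom (118,377) to (672,272). That is about 6.5 mm farther back than when loaded, so the sheet leans toward the robot when empty. I'll carry the tray across to notch b at height and watch the tool tilt.

```bash
python3 -m pendant '[[[-0.3,0.1,0,0],[-0.6,0.1,0,0],[-0.9,0.1,-0.1,0],[-1,0.1,-0.1,0],[-1,0,-0.1,0],[-1,0,-0.1,0],[-0.9,0,0,0],[-0.6,0,0,0],[-0.3,0,0,0],[0,0,0,0]]]'
cat >> h.py <<'E'
o_=np.array([514.1,32.3,0]);_y=np.radians(10.75);ex=np.array([np.cos(_y),np.sin(_y),0]);ey=np.array([-ex[1],ex[0],0])
L=lambda P:np.array([(P-o_)@ex,(P-o_)@ey,P[2]])
from scipy.spatial.transform import Rotation as Ro
def st():
    s=sense();R=Ro.from_euler('xyz',s['tcp_rot'],degrees=True).as_matrix();z=R[:,2]
    print("panel xyz",np.round(L(s['tool_pos']),1),"tip tilt x,y deg",np.round(np.degrees([z@ex,z@ey]),2),"yaw",round(s['tcp_rot'][2],1),"F",np.round([s['ft_force']@ex,s['ft_force']@ey,s['ft_force'][2]],1),"gap",round(s['finger_gap'],1),"t",s['time'])
E
python3 -c "
from h import *
st()"
```

```text
time: 17.22
tool_pos: [588.4, -32.9, 181.0]
tcp_rot: [-179.6, 1.7, 100.9]
ft_force: [0.4, -0.1, -3.4]
finger_gap: 55.4
panel xyz [ 60.8 -77.9 181. ] tip tilt x,y deg [-0.42 -1.73] yaw 100.9 F [ 0.4 -0.2 -3.4] gap 55.4 t 17.2167
```

```bash
python3 -m pendant '[[[0.2,0,0.1,0],[0.25,0,0.2,0],[0.15,0,0.2,0],[0.05,-0.05,0.3,0],[0,-0.1,0.3,0],[0,-0.1,0.2,0],[0,-0.05,0.1,0],[0,0,0,0],[0,0,0,0],[0,0,0,0]]]'
python3 - <<'E'
from h import *
st()
im=snapshot("scene");cv2.imwrite("pics/scene7.png",im[:,:,::-1])
b=im[135:235,190:310,::-1]
cv2.imwrite("pics/z7.png",cv2.resize(b,None,fx=6,fy=6,interpolation=2))
im=snapshot("top");cv2.imwrite("pics/top7.png",im[:,:,::-1])
cv2.imwrite("pics/z7t.png",cv2.resize(im[145:225,195:305,::-1],None,fx=7,fy=7,interpolation=2))
E
```

```text
time: 18.05
tool_pos: [576.9, -16.2, 147.1]
tcp_rot: [-179.4, 1.6, 101.1]
ft_force: [-1.1, -0.2, -3.0]
finger_gap: 55.6
panel xyz [ 52.6 -59.4 147.1] tip tilt x,y deg [-0.63 -1.57] yaw 101.1 F [-1.2 -0.  -3. ] gap 55.6 t 18.05
```

View pics/z7.png

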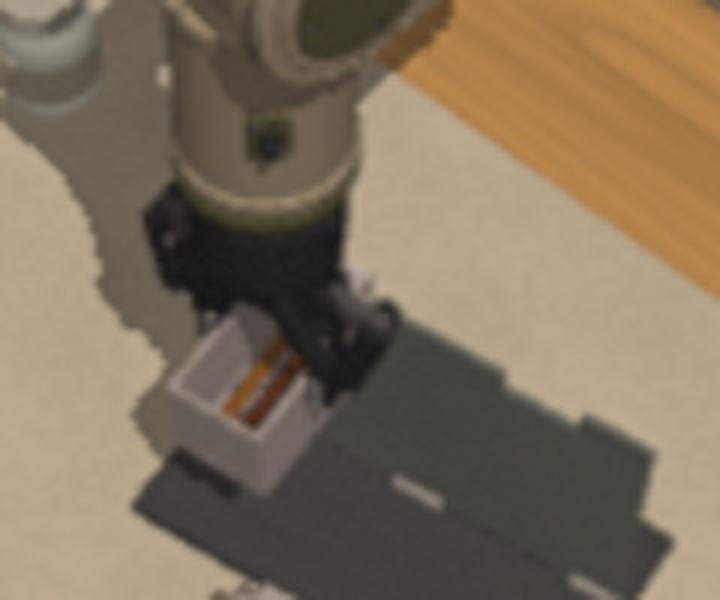

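View pics/z7t.png

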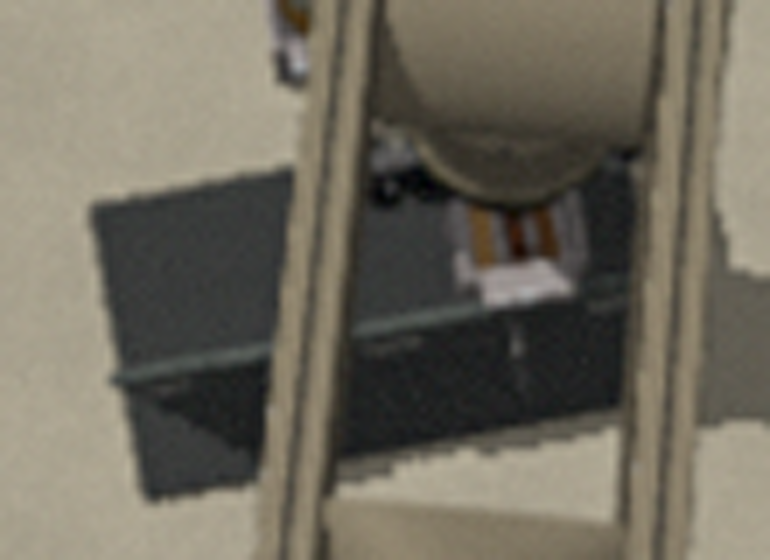

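Run:
```python
from h import *
np.set_printoptions(precision=1,suppress=True)
im=cv2.imread("pics/top7.png").astype(float).sum(2)/3
# sheet edge subpixel: columns 214..232 (free), centroid of bright strip
for name,cols,f in(("top0",list(range(240,257,2)),None),("top6",list(range(214,220))+list(range(253,285,4)),None),("top7",list(range(214,234,2)),None)):
    im=cv2.imread(f"pics/{name}.png").astype(float).mean(2)
    out=[]
    for c in cols:
        # predicted row from panel geometry with lean guess -4
        best=None
        k=[ (r,c) for r in range(160,215)]
        # local x for each row
        rs=np.array([r for r in range(160,215) if -14<L(onz("top",(c,r),162))[0]<8])
        w=np.clip(im[rs,c]-40,0,None)
        if w.sum()>0:
            r=(w*rs).sum()/w.sum();out.append(L(onz("top",(c,r),162))[:2])
    print(name,np.array(out).T)
for p in[(487,307),(575,293),(531,300)]: print("bridge rear",L(onz("top",zt(p),181.6)))
for p in[(484,268),(572,262)]: print("bridge front/inner",L(onz("top",zt(p),181.6)))
```

```text
top0 [[  0.4   0.5   0.4   0.6   0.7   0.1   0.8   0.9   1. ]
 [ 34.1  27.7  21.4  15.    8.7   2.4  -4.1 -10.4 -16.8]]
top6 [[ -2.9  -2.9  -3.3  -3.5  -3.7  -2.7  -6.1  -7.1  -6.6  -7.6  -0.4   0.6
   -2.1  -3.2]
 [116.9 113.8 110.7 107.6 104.5 101.1  -5.9 -18.4 -31.2 -43.7 -57.9 -70.8
  -83.  -95.6]]
top7 [[ -3.2  -3.3  -3.8  -2.8  -3.4  -2.   -3.6  -3.9  -3.6  -3.4]
 [117.  110.7 104.5  98.   91.8  85.2  79.2  72.9  66.5  60.1]]
bridge rear [ -9.5 -39.9 181.6]
bridge rear [-10.5 -79.1 181.6]
bridge rear [-10.  -59.5 181.6]
bridge front/inner [  7.7 -41.9 181.6]
bridge front/inner [  3.2 -80.4 181.6]
```

The bridge's rear edge is at panel x -10, so the tray's origin is at x -2. It is 39 mm wide and centred at y -59.5, which matches the TCP. The unloaded sheet edge is at x -6.9, so I'll correct to x -6.4 and y -65 before engaging.

```bash
python3 -m pendant '[[[-0.1,-0.05,0,0],[-0.1,-0.1,0,0],[-0.1,-0.1,0,0],[-0.03,-0.03,0,0],[0,0,0,0],[0,0,0,0],[0,0,0,0],[0,0,0,0],[0,0,0,0],[0,0,0,0]]]'
python3 - <<'E'
from h import *
st()
E
```

```text
time: 18.98
tool_pos: [573.9, -25.3, 149.4]
tcp_rot: [-179.6, 1.6, 101.1]
ft_force: [-0.0, 0.4, -3.6]
finger_gap: 54.9
panel xyz [ 48.  -67.7 149.4] tip tilt x,y deg [-0.4  -1.62] yaw 101.1 F [ 0.   0.4 -3.6] gap 54.9 t 18.9833
```

```bash
python3 -m pendant '[[[0.08,0,0,0],[0.07,0,0.1,0],[0,0,0.15,0],[0,0,0.15,0],[0,0,0.1,0],[0,0,0.05,0],[0,0,0,0],[0,0,0,0],[0,0,0,0],[0,0,0,0]]]'
python3 - <<'E'
from h import *
st()
E
```

```text
time: 19.82
tool_pos: [573.9, -22.2, 137.3]
tcp_rot: [-179.7, 1.6, 101.1]
ft_force: [1.1, -0.3, -3.3]
finger_gap: 55.5
panel xyz [ 48.6 -64.6 137.3] tip tilt x,y deg [-0.33 -1.64] yaw 101.1 F [ 1.  -0.5 -3.3] gap 55.5 t 19.8167
```

Run:
```python
from h import *
im=snapshot("top");cv2.imwrite("pics/top8.png",im[:,:,::-1])
cv2.imwrite("pics/z8t.png",cv2.resize(im[165:205,245:295,::-1],None,fx=14,fy=14,interpolation=2))
```

```text
(no output)
```

View pics/z8t.png

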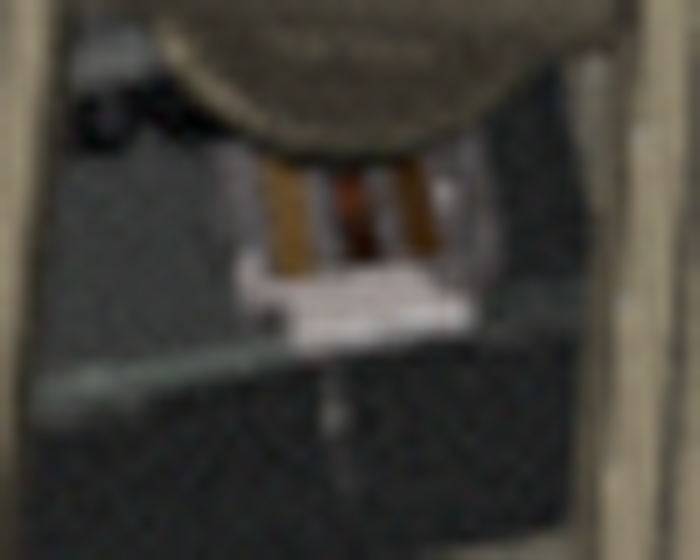

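Run:
```python
from h import *
np.set_printoptions(precision=1,suppress=True)
im=cv2.imread("pics/top8.png").astype(float).mean(2)
z=lambda p:((p[0]+.5)/14-.5+245,(p[1]+.5)/14-.5+165)
print(L(onz("top",z((380,338)),172)),L(onz("top",z((310,347)),172)),L(onz("top",z((460,325)),172)))
for c in (249,252,255,258,261,284,286):
  print(c,[(r,round(L(onz("top",(c,r),162))[0],1),round(im[r,c])) for r in range(183,196)])
for c in (268,270,272,274,276):
  print(c,[(r,round(L(onz("top",(c,r),172))[0],1),round(im[r,c])) for r in range(183,193)])
```

```text
[-13.6 -63.3 172. ] [-12.7 -47.7 172. ] [-14.  -81.2 172. ]
249 [(183, np.float64(18.0), 53), (184, np.float64(14.9), 55), (185, np.float64(11.8), 53), (186, np.float64(8.7), 59), (187, np.float64(5.6), 57), (188, np.float64(2.5), 57), (189, np.float64(-0.5), 55), (190, np.float64(-3.6), 58), (191, np.float64(-6.7), 68), (192, np.float64(-9.8), 82), (193, np.float64(-12.9), 76), (194, np.float64(-15.9), 64), (195, np.float64(-19.0), 49)]
252 [(183, np.float64(16.2), 55), (184, np.float64(13.2), 56), (185, np.float64(10.1), 56), (186, np.float64(7.0), 53), (187, np.float64(3.9), 54), (188, np.float64(0.8), 54), (189, np.float64(-2.3), 54), (190, np.float64(-5.4), 61), (191, np.float64(-8.4), 86), (192, np.float64(-11.5), 90), (193, np.float64(-14.6), 63), (194, np.float64(-17.7), 45), (195, np.float64(-20.7), 38)]
255 [(183, np.float64(14.5), 56), (184, np.float64(11.4), 55), (185, np.float64(8.3), 58), (186, np.float64(5.2), 56), (187, np.float64(2.2), 56), (188, np.float64(-0.9), 53), (189, np.float64(-4.0), 59), (190, np.float64(-7.1), 66), (191, np.float64(-10.2), 83), (192, np.fl
[... 2478 characters left out ...]
), (190, np.float64(-17.8), 39), (191, np.float64(-20.9), 28), (192, np.float64(-23.9), 33)]
274 [(183, np.float64(2.5), 75), (184, np.float64(-0.6), 129), (185, np.float64(-3.7), 150), (186, np.float64(-6.7), 154), (187, np.float64(-9.8), 168), (188, np.float64(-12.9), 132), (189, np.float64(-15.9), 70), (190, np.float64(-19.0), 29), (191, np.float64(-22.0), 33), (192, np.float64(-25.1), 34)]
276 [(183, np.float64(1.3), 70), (184, np.float64(-1.8), 82), (185, np.float64(-4.8), 105), (186, np.float64(-7.9), 143), (187, np.float64(-10.9), 160), (188, np.float64(-14.0), 114), (189, np.float64(-17.1), 47), (190, np.float64(-20.1), 30), (191, np.float64(-23.2), 31), (192, np.float64(-26.2), 30)]
```

Measured now: the sheet edge has been pushed to x -10.4 while the lip's inner face is at -10.7, so they overlap by about 1.6 mm. The tray is pitched nose-down in the grip because of how it hung in the play, and its wall bottom is pushing the sheet away. I won't force it. I'll back off and set the tray flat on the bench, where the tool tilts the other way, then re-grip so it comes back slightly nose-up and parallel to the sheet.

```bash
python3 -m pendant '[[[0,0.1,-0.3,0],[0,0.1,-0.4,0],[0,0.1,-0.5,0],[0,0.2,-0.5,0],[-0.1,0.4,-0.4,0],[-0.2,0.7,-0.2,0],[-0.3,0.9,0,0],[-0.3,0.9,0,0],[-0.3,0.9,0,0],[-0.3,0.9,0,0]]]'
python3 -c "
from h import *
st()"
```

```text
time: 20.7
tool_pos: [686.9, -29.3, 196.8]
tcp_rot: [-179.9, 1.7, 101.1]
ft_force: [-0.0, -0.0, -2.7]
finger_gap: 55.4
panel xyz [158.3 -92.8 196.8] tip tilt x,y deg [-0.05 -1.73] yaw 101.1 F [-0.  -0.  -2.7] gap 55.4 t 20.7
```

```bash
python3 -m pendant '[[[0,0.3,0.3,0],[0,0.1,0.6,0],[0,0,0.9,0],[0,0,1,0],[0,0,1,0],[0,0,1,0],[0,0,0.9,0],[0,0,0.7,0],[0,0,0.4,0],[0,0,0.2,0]]]'
python3 -c "
from h import *
st()"
```

```text
time: 21.53
tool_pos: [697.1, -30.4, 51.3]
tcp_rot: [179.9, 1.8, 101.2]
ft_force: [-0.7, -0.2, -3.5]
finger_gap: 55.4
panel xyz [168.1 -95.7  51.3] tip tilt x,y deg [ 0.1  -1.76] yaw 101.2 F [-0.7 -0.  -3.5] gap 55.4 t 21.5333
```

```bash
python3 -m pendant '[[[0,0,0.3,0],[0,0,0.3,0],[0,0,0.2,0],[0,0,0.15,0],[0,0,0.1,0],[0,0,0.1,0],[0,0,0.05,0],[0,0,0.05,0],[0,0,0.05,0],[0,0,0,0]]]'
python3 -c "
from h import *
st()"
```

```text
time: 22.37
tool_pos: [700.5, -31.3, 28.7]
tcp_rot: [179.5, 1.9, 101.2]
ft_force: [0.7, -0.7, -2.8]
finger_gap: 55.3
panel xyz [171.3 -97.3  28.7] tip tilt x,y deg [ 0.5  -1.87] yaw 101.2 F [ 0.5 -0.8 -2.8] gap 55.3 t 22.3667
```

```bash
python3 -m pendant '[[[0,0,0.15,0],[0,0,0.1,0],[0,0,0.1,0],[0,0,0.1,0],[0,0,0.05,0],[0,0,0.05,0],[0,0,0.05,0],[0,0,0.05,0],[0,0,0,0],[0,0,0,0]]]'
python3 -c "
from h import *
st()"
```

```text
time: 23.2
tool_pos: [705.3, -32.3, 27.5]
tcp_rot: [179.0, 2.1, 101.2]
ft_force: [-1.3, -0.1, 1.5]
finger_gap: 55.0
panel xyz [175.8 -99.1  27.5] tip tilt x,y deg [ 1.03 -2.05] yaw 101.2 F [-1.3  0.2  1.5] gap 55.0 t 23.2
```

```bash
python3 -m pendant '[[[0,0,0,0],[0,0,0,0],[0,0,0,0],[0,0,0,0],[0,0,0.1,0],[0,0,0.1,0],[0,0,0,0],[0,0,0,0],[0,0,0,0],[0,0,0,0]]]' 0.7
python3 -c "
from h import *
st()
im=snapshot('scene');cv2.imwrite('pics/z9.png',cv2.resize(im[165:285,130:290,::-1],None,fx=5,fy=5,interpolation=2))"
```

```text
time: 24.03
tool_pos: [705.9, -32.8, 21.8]
tcp_rot: [178.9, 2.1, 101.2]
ft_force: [-0.8, 0.6, -1.5]
finger_gap: 72.6
panel xyz [176.3 -99.7  21.8] tip tilt x,y deg [ 1.08 -2.08] yaw 101.2 F [-0.7  0.7 -1.5] gap 72.6 t 24.0333
```

View pics/z9.png

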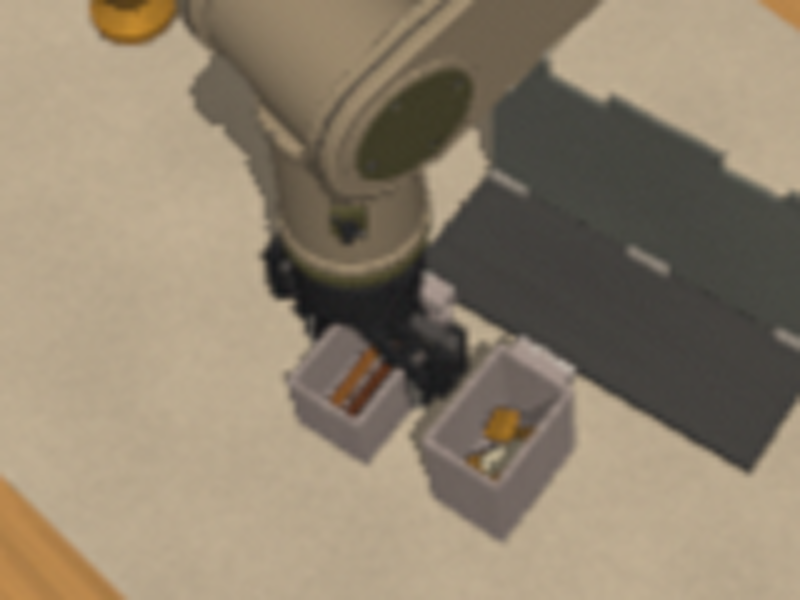

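```bash
python3 -m pendant '[[[0,0,0,0],[0,0,0,0],[0,0,0,0],[0,0,0,0],[0,0,0,0],[0,0,0,0],[0,0,0,0],[0,0,0,0],[0,0,0,0],[0,0,0,0]]]' -1 60
python3 -c "
from h import *
st()"
python3 -m pendant '[[[0,0,-0.3,0],[0,0,-0.6,0],[0,0,-0.9,0],[0,0,-1,0],[0,0,-1,0],[0,0,-1,0],[0,0,-1,0],[0,0,-0.9,0],[0,0,-0.6,0],[0,0,-0.3,0]]]'
python3 -c "
from h import *
st()"
```

```text
time: 24.92
tool_pos: [706.3, -32.9, 22.5]
tcp_rot: [178.9, 2.1, 101.2]
ft_force: [0.6, 0.1, -1.0]
finger_gap: 55.7
panel xyz [176.7 -99.9  22.5] tip tilt x,y deg [ 1.13 -2.09] yaw 101.2 F [ 0.6 -0.  -1. ] gap 55.7 t 24.9167
time: 25.75
tool_pos: [697.5, -26.9, 181.4]
tcp_rot: [179.5, 1.9, 101.2]
ft_force: [0.7, -0.1, -2.9]
finger_gap: 55.7
panel xyz [169.1 -92.4 181.4] tip tilt x,y deg [ 0.52 -1.9 ] yaw 101.2 F [ 0.7 -0.3 -2.9] gap 55.7 t 25.75
```

```bash
python3 -m pendant '[[[0.1,-0.3,0,0],[0.2,-0.6,0,0],[0.2,-0.8,0,0],[0.2,-0.9,0,0],[0.2,-0.9,0,0],[0.2,-0.8,0,0],[0.1,-0.5,0,0],[0,-0.2,0,0],[0,-0.1,0,0],[0,0,0,0]]]'
python3 -c "
from h import *
st()"
```

```text
time: 26.58
tool_pos: [581.4, -22.2, 171.9]
tcp_rot: [-180.0, 1.7, 101.2]
ft_force: [0.3, -0.7, -2.9]
finger_gap: 55.6
panel xyz [ 56.  -66.1 171.9] tip tilt x,y deg [-0.01 -1.73] yaw 101.2 F [ 0.2 -0.8 -2.9] gap 55.6 t 26.5833
```

The tool has levelled out, so the tray is still about 1° nose-down, which isn't enough margin. I'll use the foot's near edge instead: resting the tray's nose on that 12 mm step and re-gripping will leave it nose-up. Then the upper back wall meets the sheet first and lines itself up.

```bash
python3 -m pendant '[[[0,0,-0.5,0],[0,0,-0.9,0],[0,-0.1,-0.9,0],[0,-0.4,-0.4,0],[0,-0.8,-0.1,0],[0,-1,-0.1,0],[0,-1,-0.1,0],[0,-1,0,0],[0,-1,0,0],[0,-1,0,0]]]'
python3 -c "
from h import *
st()"
```

```text
time: 27.42
tool_pos: [457.8, -45.9, 237.8]
tcp_rot: [179.8, 1.8, 101.3]
ft_force: [1.1, -0.6, -1.4]
finger_gap: 55.2
panel xyz [-69.9 -66.3 237.8] tip tilt x,y deg [ 0.22 -1.8 ] yaw 101.3 F [ 1.  -0.8 -1.4] gap 55.2 t 27.4167
```

```bash
python3 -m pendant '[[[0,-0.6,0.1,0],[0,-0.2,0.4,0],[0,0,0.7,0],[0,0,1,0],[0,0,1,0],[0,0,1,0],[0,0,1,0],[0,0,1,0],[0,0,0.8,0],[0,0,0.4,0]]]'
python3 -c "
from h import *
st()"
```

```text
time: 28.25
tool_pos: [446.5, -56.1, 89.0]
tcp_rot: [178.9, 2.2, 101.2]
ft_force: [0.2, -0.4, -3.1]
finger_gap: 55.3
panel xyz [-82.9 -74.3  89. ] tip tilt x,y deg [ 1.07 -2.17] yaw 101.2 F [ 0.1 -0.4 -3.1] gap 55.3 t 28.25
```

```bash
python3 -m pendant '[[[0.1,-0.3,0.2,0],[0.1,-0.3,0.3,0],[0.1,-0.1,0.4,0],[0,0,0.4,0],[0,0,0.4,0],[0,0,0.3,0],[0,0,0.2,0],[0,0,0.1,0],[0,0,0.1,0],[0,0,0.1,0]]]'
python3 -c "
from h import *
st()
im=snapshot('scene');cv2.imwrite('pics/z10.png',cv2.resize(im[125:245,190:330,::-1],None,fx=5,fy=5,interpolation=2))"
```

```text
time: 29.08
tool_pos: [433.3, -54.7, 35.2]
tcp_rot: [178.8, 2.2, 101.2]
ft_force: [-0.4, -0.5, -3.0]
finger_gap: 55.4
panel xyz [-95.7 -70.4  35.2] tip tilt x,y deg [ 1.21 -2.23] yaw 101.2 F [-0.4 -0.4 -3. ] gap 55.4 t 29.0833
```

View pics/z10.png

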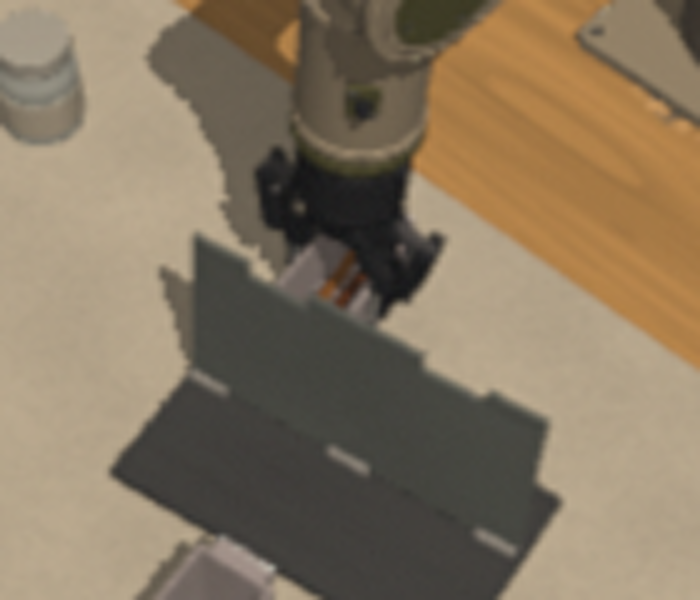

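The tray is behind the sheet with its nose over the foot's near edge. I'll lower it with a light grip so it pivots.

```bash
python3 -m pendant '[[[0,0,0.1,0],[0,0,0.1,0],[0,0,0.1,0],[0,0,0.1,0],[0,0,0.1,0],[0,0,0.1,0],[0,0,0.1,0],[0,0,0.1,0],[0,0,0.1,0],[0,0,0.1,0]]]' -1 20
python3 -c "
from h import *
st()"
```

```text
time: 29.97
tool_pos: [436.7, -57.2, 31.4]
tcp_rot: [179.0, 2.3, 101.4]
ft_force: [-17.2, 1.9, 26.8]
finger_gap: 55.4
panel xyz [-92.8 -73.5  31.4] tip tilt x,y deg [ 1.05 -2.34] yaw 101.4 F [-16.5   5.1  26.8] gap 55.4 t 29.9667
```

```bash
python3 -m pendant '[[[0,0,-0.1,0],[0,0,0,0],[0,0,0,0],[0,0,0,0],[0,0,0,0],[0,0,0,0],[0,0,0,0],[0,0,0,0],[0,0,0,0],[0,0,0,0]]]' 0.7
python3 -c "
from h import *
st()
for n in('scene','top'):
  im=snapshot(n);cv2.imwrite(f'pics/{n}11.png',im[:,:,::-1])
a=cv2.imread('pics/scene11.png')[125:245,190:330];b=cv2.imread('pics/top11.png')[165:245,205:305]
cv2.imwrite('pics/z11.png',np.hstack([cv2.resize(a,(440,378),interpolation=2),cv2.resize(b,(350,378),interpolation=2)]))"
```

```text
time: 30.8
tool_pos: [439.6, -57.8, 35.9]
tcp_rot: [178.7, 2.5, 101.4]
ft_force: [0.4, -0.5, 0.1]
finger_gap: 72.9
panel xyz [-90.  -74.7  35.9] tip tilt x,y deg [ 1.37 -2.48] yaw 101.4 F [ 0.2 -0.6  0.1] gap 72.9 t 30.8
```

View pics/z11.png

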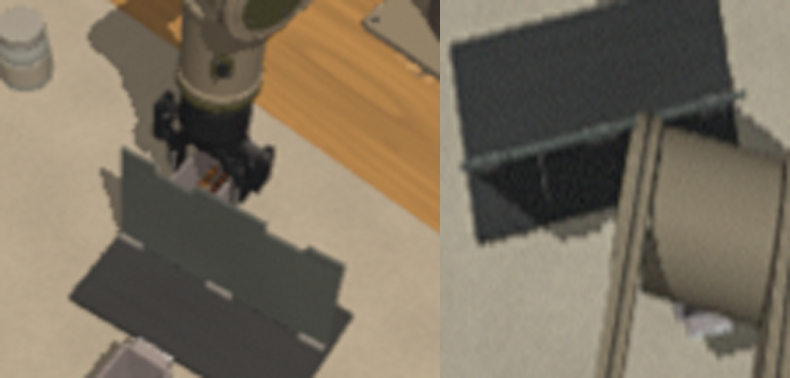

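```bash
python3 -m pendant '[[[0,0,0,0],[0,0,0,0],[0,0,0,0],[0,0,0,0],[0,0,0,0],[0,0,0,0],[0,0,-0.1,0],[0,0,-0.3,0],[0,0,-0.6,0],[0,0,-0.9,0]]]' -1 60
python3 -m pendant '[[[0,0,-1,0],[0,0,-1,0],[0,0,-1,0],[0,0,-1,0],[0,0,-1,0],[0,0,-1,0],[0,0,-1,0],[0,0,-0.8,0],[0,0.3,-0.4,0],[0,0.5,-0.1,0]]]'
python3 -c "
from h import *
st()"
```

```text
time: 31.73
tool_pos: [433.8, -55.3, 70.7]
tcp_rot: [179.2, 2.2, 101.4]
ft_force: [-0.6, 0.8, -3.1]
finger_gap: 55.3
time: 32.57
tool_pos: [441.8, -45.0, 248.5]
tcp_rot: [179.4, 2.2, 101.4]
ft_force: [-0.4, -0.2, -2.8]
finger_gap: 54.9
panel xyz [-85.4 -62.5 248.5] tip tilt x,y deg [ 0.66 -2.15] yaw 101.4 F [-0.4 -0.1 -2.8] gap 54.9 t 32.5667
```

```bash
python3 -m pendant '[[[0,0.8,0,0],[0,1,0,0],[0,1,0,0],[0,1,0,0],[0,1,0,0],[0,1,0,0],[0,0.7,0.1,0],[0,0.4,0.3,0],[0,0.2,0.5,0],[0,0,0.5,0]]]'
python3 -c "
from h import *
st()"
```

```text
time: 33.4
tool_pos: [588.6, -15.6, 226.5]
tcp_rot: [179.1, 2.2, 101.4]
ft_force: [-0.8, 0.5, -3.6]
finger_gap: 55.5
panel xyz [ 64.2 -60.9 226.5] tip tilt x,y deg [ 0.89 -2.21] yaw 101.4 F [-0.7  0.6 -3.6] gap 55.5 t 33.4
```

```bash
python3 -m pendant '[[[-0.05,0,0.4,0],[-0.05,0,0.6,0],[0,0,0.6,0],[0,0,0.5,0],[0,0,0.3,0],[0,0,0.1,0],[0,0,0,0],[0,0,0,0],[0,0,0,0],[0,0,0,0]]]'
python3 -c "
from h import *
st()
for n in('scene','top'):
  im=snapshot(n);cv2.imwrite(f'pics/{n}12.png',im[:,:,::-1])
a=cv2.imread('pics/scene12.png')[135:235,190:310];b=cv2.imread('pics/top12.png')[165:205,245:295]
cv2.imwrite('pics/z12.png',cv2.resize(a,None,fx=6,fy=6,interpolation=2))
cv2.imwrite('pics/z12t.png',cv2.resize(b,None,fx=14,fy=14,interpolation=2))"
```

```text
time: 34.23
tool_pos: [584.6, -20.2, 166.5]
tcp_rot: [179.6, 2.1, 101.3]
ft_force: [-0.3, 1.0, -2.4]
finger_gap: 55.1
panel xyz [ 59.4 -64.8 166.5] tip tilt x,y deg [ 0.39 -2.09] yaw 101.3 F [-0.1  1.  -2.4] gap 55.1 t 34.2333
```

View pics/z12.png

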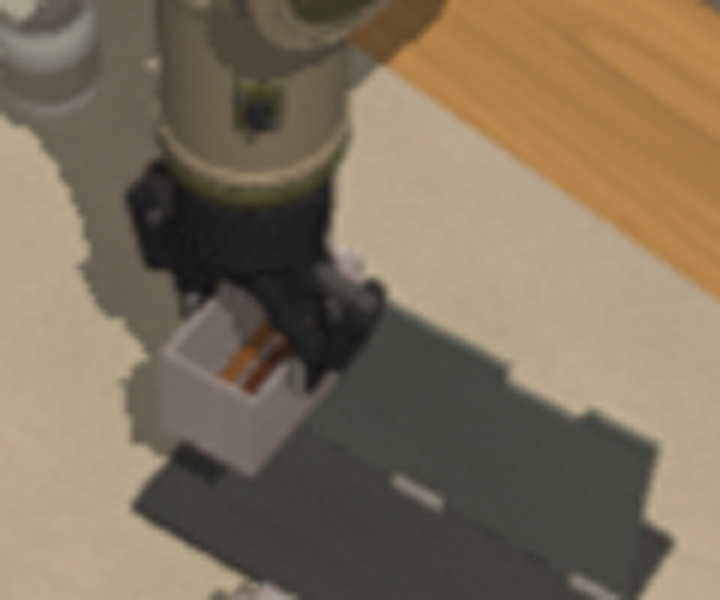

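View pics/z12t.png

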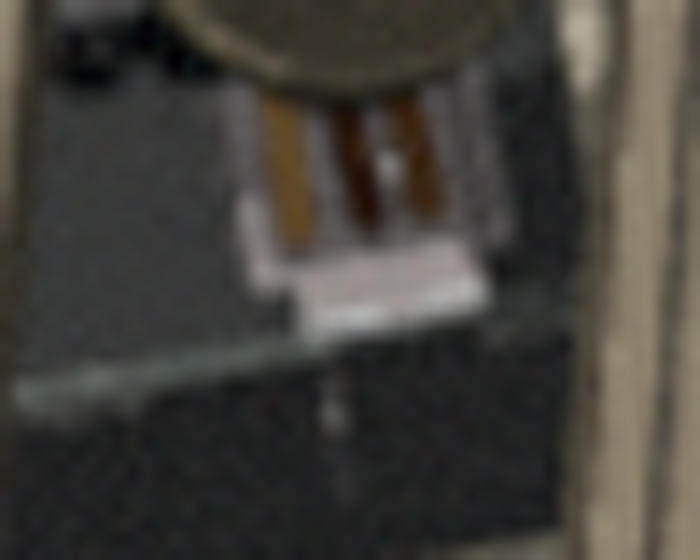

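```bash
cat >> h.py <<'E'
def meas(name,zb,cb,cs):
    im=cv2.imread(f"pics/{name}.png").astype(float).mean(2)
    for c in cb: # bridge rear edge: last crossing of 95 going down
        rs=np.arange(170,200);v=im[rs,c];k=np.where(v>95)[0]
        if len(k):
            k=k[-1];r=rs[k]+(v[k]-95)/(v[k]-v[k+1]);print("bridge",c,np.round(L(onz("top",(c,r),zb))[:2],1))
    for c in cs:
        rs=np.array([r for r in range(160,230) if -22<L(onz("top",(c,r),162))[0]<6])
        v=im[rs,c];base=np.percentile(v,60);k=np.argmax(v);kk=slice(max(0,k-1),k+2);w=np.clip(v[kk]-base+2,0,None);r=(w*rs[kk]).sum()/w.sum();print("sheet",c,np.round(L(onz("top",(c,r),162))[:2],1))
E
python3 -c "
from h import *
meas('top6',190,[],[256,260,264,268])
meas('top12',190,[268,270,272,274,276,278],[250,252,254,256,258,260,262])
meas('top8',172,[268,270,272,274,276],[250,252,254,256,258,260,262])"
```

```text
sheet 256 [ -7.  -15.3]
sheet 260 [ -6.6 -28.1]
sheet 264 [ -7.6 -40.6]
sheet 268 [  2.9 -55.3]
bridge 268 [-14.3 -50.6]
bridge 270 [-13.8 -56.9]
bridge 272 [-14.1 -63.1]
bridge 274 [-13.9 -69.4]
bridge 276 [-13.6 -75.7]
bridge 278 [-13.4 -82. ]
sheet 250 [-10.1   4.4]
sheet 252 [-10.5  -1.9]
sheet 254 [-10.4  -8.3]
sheet 256 [-10.3 -14.6]
sheet 258 [ -9.8 -21.1]
sheet 260 [-10.3 -27.3]
sheet 262 [-10.3 -33.7]
bridge 268 [-14.2 -51.5]
bridge 270 [-14.7 -57.7]
bridge 272 [-14.5 -64.1]
bridge 274 [-14.7 -70.4]
bridge 276 [-14.9 -76.7]
sheet 250 [-10.1   4.4]
sheet 252 [-10.5  -1.9]
sheet 254 [-10.6  -8.2]
sheet 256 [-10.4 -14.6]
sheet 258 [-10.4 -21. ]
sheet 260 [-10.3 -27.3]
sheet 262 [  3.2 -36.3]
```

The tray is now clearly nose-up. The bridge is at y -65.4, centred on the notch, and the unloaded sheet is at x -10.3. The lip has to go about 5.5 mm farther back before lowering.

```bash
python3 -m pendant '[[[0,-0.1,0.1,0],[0,-0.1,0.1,0],[0,-0.08,0.1,0],[0,0,0.05,0],[0,0,0,0],[0,0,0,0],[0,0,0,0],[0,0,0,0],[0,0,0,0],[0,0,0,0]]]'
python3 -c "
from h import *
st()
im=snapshot('top');cv2.imwrite('pics/top13.png',im[:,:,::-1])
z=sense()['tool_pos'][2]+23.5
meas('top13',z,[268,270,272,274,276,278],[250,252,254,256,258,260,262])
cv2.imwrite('pics/z13t.png',cv2.resize(im[165:205,245:295,::-1],None,fx=14,fy=14,interpolation=2))"
```

```text
time: 35.17
tool_pos: [579.5, -21.7, 160.2]
tcp_rot: [179.5, 2.1, 101.3]
ft_force: [-0.2, -1.0, -2.6]
finger_gap: 55.1
panel xyz [ 54.2 -65.3 160.2] tip tilt x,y deg [ 0.54 -2.13] yaw 101.3 F [-0.4 -0.9 -2.6] gap 55.1 t 35.1667
bridge 268 [-19.6 -49.9]
bridge 270 [-19.2 -56.2]
bridge 272 [-19.  -62.5]
bridge 274 [-18.9 -68.8]
bridge 276 [-18.9 -75.1]
bridge 278 [-18.4 -81.4]
sheet 250 [-10.1   4.4]
sheet 252 [-10.5  -1.9]
sheet 254 [-10.6  -8.2]
sheet 256 [-10.6 -14.6]
sheet 258 [-10.4 -21. ]
sheet 260 [-10.2 -27.4]
sheet 262 [-10.6 -33.6]
```

View pics/z13t.png

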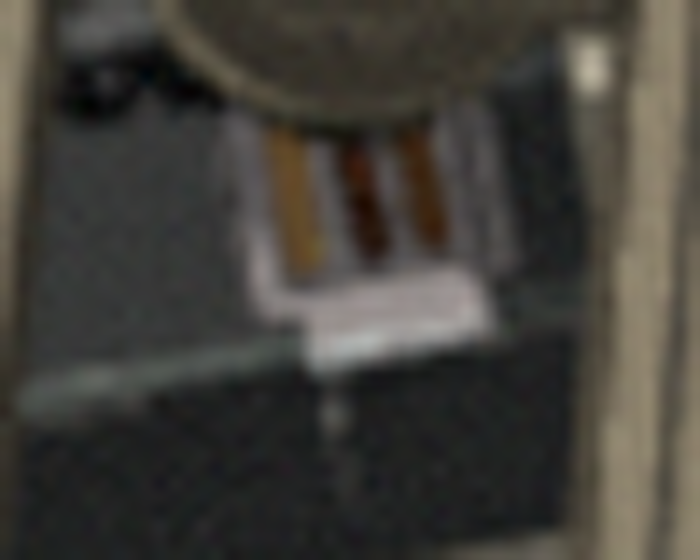

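Lip inner bottom is at about x -13.0, against the sheet's rear face at -11.9, and the sheet hasn't been touched. Lowering.

```bash
python3 -m pendant '[[[0,0,0.1,0],[0.02,0,0.15,0],[0.02,0,0.15,0],[0.02,0,0.15,0],[0,0,0.15,0],[0,0,0.15,0],[0,0,0.1,0],[0,0,0.05,0],[0,0,0,0],[0,0,0,0]]]'
python3 -c "
from h import *
st()
im=snapshot('top');cv2.imwrite('pics/top14.png',im[:,:,::-1])
z=sense()['tool_pos'][2]+23.5
meas('top14',z,[270,272,274,276],[252,254,256,258,260])
cv2.imwrite('pics/z14t.png',cv2.resize(im[165:205,245:295,::-1],None,fx=14,fy=14,interpolation=2))"
```

```text
time: 36.05
tool_pos: [581.4, -20.8, 141.5]
tcp_rot: [179.2, 2.2, 101.3]
ft_force: [-0.9, 0.3, -0.2]
finger_gap: 55.5
panel xyz [ 56.3 -64.7 141.5] tip tilt x,y deg [ 0.79 -2.16] yaw 101.3 F [-0.8  0.4 -0.2] gap 55.5 t 36.05
bridge 270 [-16.9 -57.7]
bridge 272 [-16.4 -64.1]
bridge 274 [-17.  -70.4]
bridge 276 [-17.2 -76.7]
sheet 252 [-9.8 -2. ]
sheet 254 [-10.   -8.3]
sheet 256 [-10.1 -14.7]
sheet 258 [ -9.9 -21.1]
sheet 260 [ -9.7 -27.5]
```

View pics/z14t.png

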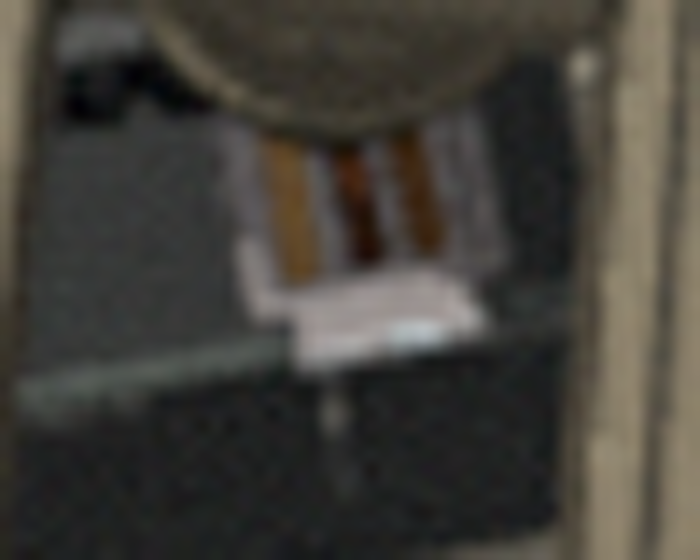

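The TCP drifted 2 mm in +x while lowering, and Fz suggests the lip is touching. I'll rise a little, correct x and lower again.

```bash
python3 -m pendant '[[[0,0,-0.2,0],[0,-0.1,-0.2,0],[0,-0.1,0,0],[0,-0.05,0.1,0],[0,-0.03,0.1,0],[0,-0.02,0.1,0],[0,-0.02,0.1,0],[0,-0.02,0.1,0],[0,-0.02,0,0],[0,0,0,0]]]'
python3 -c "
from h import *
st()
im=snapshot('top');cv2.imwrite('pics/top15.png',im[:,:,::-1])
z=sense()['tool_pos'][2]+23.5
meas('top15',z,[270,272,274,276],[252,254,256,258,260])"
```

```text
time: 36.93
tool_pos: [574.6, -22.6, 138.2]
tcp_rot: [179.1, 2.2, 101.3]
ft_force: [1.8, 1.7, -1.7]
finger_gap: 55.2
panel xyz [ 49.2 -65.3 138.2] tip tilt x,y deg [ 0.92 -2.19] yaw 101.3 F [ 2.1  1.3 -1.7] gap 55.2 t 36.9333
bridge 270 [-23.7 -56.6]
bridge 272 [-24.2 -62.8]
bridge 274 [-23.4 -69.3]
bridge 276 [-23.8 -75.6]
sheet 252 [-9.8 -2. ]
sheet 254 [-14.5  -7.5]
sheet 256 [-15.2 -13.7]
sheet 258 [-15.  -20.1]
sheet 260 [-14.3 -26.6]
```

Lip inner bottom is now at x -17.6, behind the sheet's rear face at -16.2, with its lower end below the notch floor. It is engaged, so I'll continue down.

```bash
python3 -m pendant '[[[0,0.03,0.1,0],[0,0.03,0.1,0],[0,0.03,0.1,0],[0,0.03,0.1,0],[0,0,0.1,0],[0,0,0.05,0],[0,0,0.05,0],[0,0,0,0],[0,0,0,0],[0,0,0,0]]]'
python3 -c "
from h import *
st()
im=snapshot('top');cv2.imwrite('pics/top16.png',im[:,:,::-1])
z=sense()['tool_pos'][2]+23.5
meas('top16',z,[270,272,274,276],[252,254,256,258,260])"
```

```text
time: 37.82
tool_pos: [578.4, -22.2, 127.7]
tcp_rot: [179.0, 2.2, 101.3]
ft_force: [0.2, 0.1, -1.8]
finger_gap: 55.0
panel xyz [ 53.  -65.5 127.7] tip tilt x,y deg [ 1.   -2.19] yaw 101.3 F [ 0.3  0.  -1.8] gap 55.0 t 37.8167
bridge 270 [-19.9 -57.9]
bridge 272 [-19.9 -64.3]
bridge 274 [-19.6 -70.7]
bridge 276 [-20.2 -77. ]
sheet 252 [-11.1  -1.8]
sheet 254 [-12.6  -7.9]
sheet 256 [-12.3 -14.3]
sheet 258 [-11.9 -20.7]
sheet 260 [-12. -27.]
```

```bash
python3 -m pendant '[[[0,0.02,0.1,0],[0,0.02,0.1,0],[0,0.02,0.05,0],[0,0,0.05,0],[0,0,0.05,0],[0,0,0,0],[0,0,0,0],[0,0,0,0],[0,0,0,0],[0,0,0,0]]]'
python3 -c "
from h import *
st()
for n in('scene','top'):
  im=snapshot(n);cv2.imwrite(f'pics/{n}17.png',im[:,:,::-1])
z=sense()['tool_pos'][2]+23.5
meas('top17',z,[270,272,274,276],[252,254,256,258,260])
a=cv2.imread('pics/scene17.png')[135:235,190:310]
cv2.imwrite('pics/z17.png',cv2.resize(a,None,fx=6,fy=6,interpolation=2))"
```

```text
time: 38.7
tool_pos: [582.9, -21.5, 126.4]
tcp_rot: [178.6, 2.2, 101.3]
ft_force: [-0.2, 1.2, 2.1]
finger_gap: 55.2
panel xyz [ 57.6 -65.7 126.4] tip tilt x,y deg [ 1.41 -2.22] yaw 101.3 F [0.  1.3 2.1] gap 55.2 t 38.7
bridge 270 [-15.5 -58.8]
bridge 272 [-15.3 -65.2]
bridge 274 [-15.  -71.7]
bridge 276 [-15.7 -78. ]
sheet 252 [-7.4 -2.5]
sheet 254 [-7.4 -8.8]
sheet 256 [ -7.2 -15.2]
sheet 258 [ -6.8 -21.7]
sheet 260 [ -7. -28.]
```

View pics/z17.png

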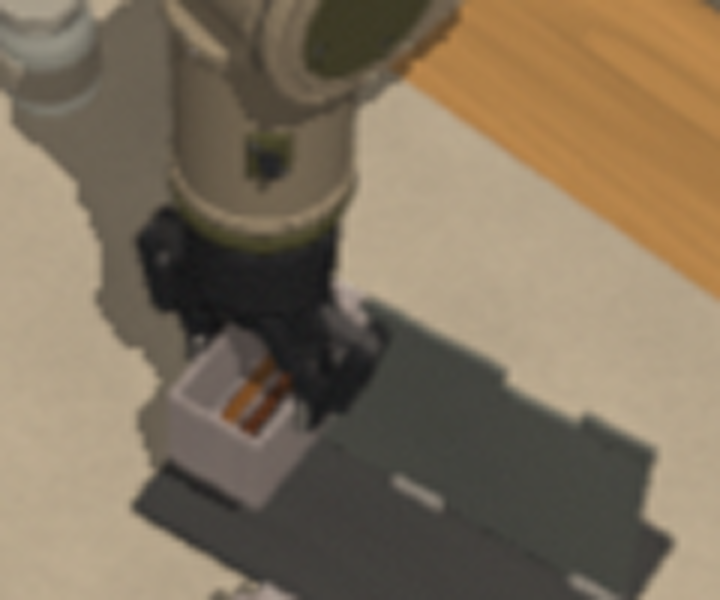

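The sheet has followed the tray forward to x -7, so the lip is pulling it, and the notch carries the load. Releasing.

```bash
python3 -m pendant '[[[0,0,0,0],[0,0,0,0],[0,0,0,0],[0,0,0,0],[0,0,0,0],[0,0,-0.2,0],[0,0,-0.4,0],[0,0,-0.7,0],[0,0,-1,0],[0,0,-1,0]]]' 1
python3 -c "
from h import *
st()
for n in('scene','top'):
  im=snapshot(n);cv2.imwrite(f'pics/{n}18.png',im[:,:,::-1])
meas('top18',153,[268,270,272,274,276],[252,254,256,258,260])
a=cv2.imread('pics/scene18.png')[135:235,190:310]
cv2.imwrite('pics/z18.png',cv2.resize(a,None,fx=6,fy=6,interpolation=2))"
```

```text
time: 39.63
tool_pos: [576.9, -19.4, 189.2]
tcp_rot: [179.2, 2.1, 101.3]
ft_force: [0.6, 0.3, 0.2]
finger_gap: 85.3
panel xyz [ 52.1 -62.5 189.2] tip tilt x,y deg [ 0.79 -2.08] yaw 101.3 F [0.6 0.2 0.2] gap 85.3 t 39.6333
bridge 268 [ -9.4 -53.4]
bridge 272 [ 17.3 -71.4]
bridge 276 [ -6.2 -79.7]
sheet 252 [-3.  -3.3]
sheet 254 [-3.3 -9.6]
sheet 256 [ -3.1 -16. ]
sheet 258 [ -2.7 -22.4]
sheet 260 [ -2.8 -28.8]
```

View pics/z18.png

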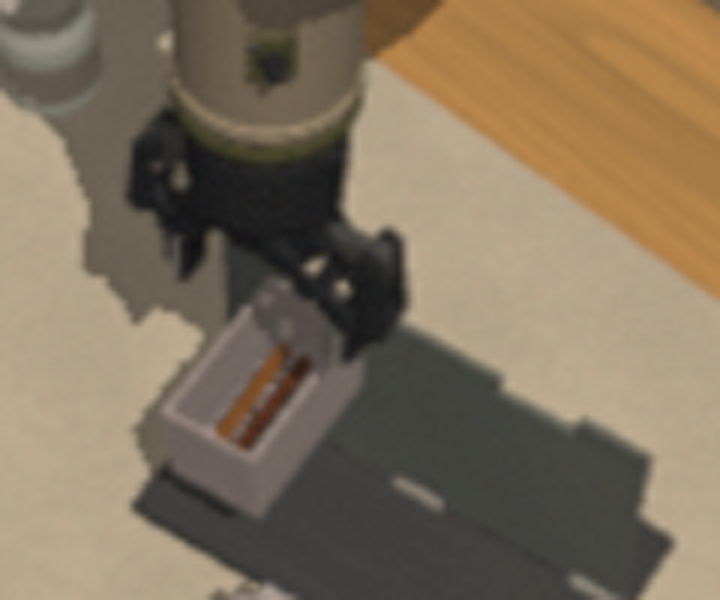

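The scene shows the tray hanging in notch b, its hook over the edge and its sticks inside. The sheet edge is now at x -3. Next I'll fetch the tall bin.

```bash
python3 -m pendant '[[[0,0.2,-0.6,0],[0.1,0.5,-0.3,0],[0.3,0.8,0,0],[0.4,1,0,0],[0.5,1,0,0],[0.6,1,0,0],[0.6,1,0.1,0],[0.5,0.7,0.3,0],[0.2,0.3,0.5,0],[0,0,0.5,0]]]'
python3 -c "
from h import *
st()"
```

```text
time: 40.57
tool_pos: [701.7, 71.1, 187.7]
tcp_rot: [178.3, 2.4, 101.2]
ft_force: [-0.4, -0.3, -0.3]
finger_gap: 85.3
panel xyz [191.5   3.1 187.7] tip tilt x,y deg [ 1.71 -2.35] yaw 101.2 F [-0.4 -0.2 -0.3] gap 85.3 t 40.5667
```

```bash
python3 -m pendant '[[[0.1,-0.2,0.4,0],[0.1,-0.3,0.7,0],[0.1,-0.2,0.9,0],[0,-0.1,0.9,0],[0,0,0.9,0],[0,0,0.9,0],[0,0,0.7,0],[0,0,0.5,0],[0,0,0.3,0],[0,0,0.1,0]]]'
python3 -c "
from h import *
st()
im=snapshot('scene');cv2.imwrite('pics/z19.png',cv2.resize(im[165:285,150:290,::-1],None,fx=5,fy=5,interpolation=2))"
```

```text
time: 41.4
tool_pos: [676.1, 61.9, 45.0]
tcp_rot: [179.1, 2.4, 100.9]
ft_force: [0.3, 0.3, 0.5]
finger_gap: 85.6
panel xyz [164.7  -1.2  45. ] tip tilt x,y deg [ 0.91 -2.36] yaw 100.9 F [0.4 0.3 0.5] gap 85.6 t 41.4
```

View pics/z19.png

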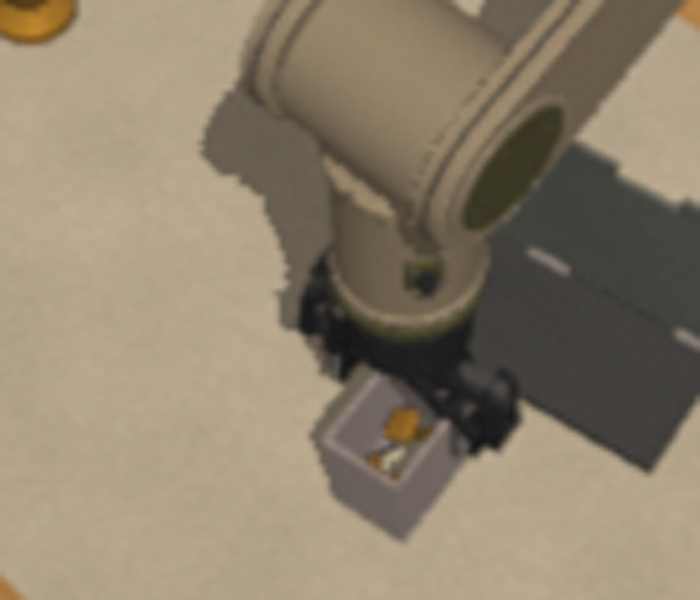

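The jaws straddle the tall bin but sit about 17 mm too far back. I'll shift forward, then grip.

```bash
python3 -m pendant '[[[0.1,0.2,-0.1,0],[0.1,0.25,-0.1,0],[0,0.2,0,0],[0,0.05,0,0],[0,0,0,0],[0,0,0,0],[0,0,0,0],[0,0,0,0],[0,0,0,0],[0,0,0,0]]]'
python3 -c "
from h import *
st()"
python3 -m pendant '[[[0,0,0,0],[0,0,0,0],[0,0,0,0],[0,0,0,0],[0,0,0,0],[0,0,0,0],[0,0,0,0],[0,0,-0.1,0],[0,0,-0.3,0],[0,0,-0.6,0]]]' -1 60
python3 -c "
from h import *
st()"
```

```text
time: 42.28
tool_pos: [695.0, 70.1, 56.0]
tcp_rot: [178.5, 2.4, 101.0]
ft_force: [-0.8, -0.1, -1.0]
finger_gap: 85.4
panel xyz [184.8   3.4  56. ] tip tilt x,y deg [ 1.46 -2.44] yaw 101.0 F [-0.8  0.1 -1. ] gap 85.4 t 42.2833
time: 43.12
tool_pos: [690.7, 70.6, 72.2]
tcp_rot: [179.0, 2.4, 100.9]
ft_force: [-0.8, 0.6, -2.5]
finger_gap: 55.2
panel xyz [180.7   4.7  72.2] tip tilt x,y deg [ 0.99 -2.35] yaw 100.9 F [-0.7  0.8 -2.5] gap 55.2 t 43.1167
```

```bash
python3 -m pendant '[[[0,0,-1,0],[0.1,0,-1,0],[0.2,-0.1,-1,0],[0.3,-0.2,-1,0],[0.4,-0.4,-1,0],[0.4,-0.5,-1,0],[0.4,-0.6,-1,0],[0.4,-0.7,-0.8,0],[0.3,-0.8,-0.5,0],[0.2,-0.9,-0.2,0]]]'
python3 -c "
from h import *
st()"
```

```text
time: 43.95
tool_pos: [590.7, 115.1, 255.3]
tcp_rot: [178.9, 2.3, 100.8]
ft_force: [0.9, 0.4, -2.8]
finger_gap: 55.3
panel xyz [ 90.7  67.  255.3] tip tilt x,y deg [ 1.12 -2.35] yaw 100.8 F [ 0.9  0.3 -2.8] gap 55.3 t 43.95
```

```bash
python3 -m pendant '[[[0,-1,-0.05,0],[0,-1,-0.05,0],[0,-1,-0.05,0],[0,-1,-0.05,0],[0,-1,-0.05,0],[0,-1,0,0],[0,-1,0,0],[0,-0.7,0,0],[0,-0.4,0.2,0],[0,-0.1,0.5,0]]]'
python3 -c "
from h import *
st()"
```

```text
time: 44.78
tool_pos: [420.6, 84.1, 257.6]
tcp_rot: [177.8, 2.4, 101.0]
ft_force: [0.5, 0.2, -2.6]
finger_gap: 55.3
panel xyz [-82.2  68.3 257.6] tip tilt x,y deg [ 2.2 -2.4] yaw 101.0 F [ 0.5  0.1 -2.6] gap 55.3 t 44.7833
```

```bash
python3 -m pendant '[[[0,0,0.8,0],[0,0,1,0],[0,0,1,0],[0,0,1,0],[0,0,1,0],[0,0,1,0],[0,0,1,0],[0,0,0.7,0],[0,0,0.5,0],[0,0,0.2,0]]]'
python3 -c "
from h import *
st()"
```

```text
time: 45.62
tool_pos: [430.3, 78.6, 88.7]
tcp_rot: [177.3, 2.4, 100.9]
ft_force: [-0.3, 0.3, -2.9]
finger_gap: 55.0
panel xyz [-73.7  61.2  88.7] tip tilt x,y deg [ 2.74 -2.42] yaw 100.9 F [-0.2  0.3 -2.9] gap 55.0 t 45.6167
```

```bash
python3 -m pendant '[[[0,-0.2,0.1,0],[0,-0.25,0.2,0],[0,-0.1,0.3,0],[0,-0.05,0.2,0],[0,0,0.15,0],[0,0,0.1,0],[0,0,0.1,0],[0,0,0.1,0],[0,0,0.05,0],[0,0,0.05,0]]]'
python3 -c "
from h import *
st()"
```

```text
time: 46.45
tool_pos: [422.8, 75.9, 67.4]
tcp_rot: [176.9, 2.5, 100.9]
ft_force: [-0.1, -0.1, -2.5]
finger_gap: 55.0
panel xyz [-81.6  59.8  67.4] tip tilt x,y deg [ 3.11 -2.45] yaw 100.9 F [-0.1 -0.  -2.5] gap 55.0 t 46.45
```

```bash
python3 -m pendant '[[[0,0,0.1,0],[0,0,0.1,0],[0,0,0.1,0],[0,0,0.05,0],[0,0,0.05,0],[0,0,0.05,0],[0,0,0,0],[0,0,0,0],[0,0,0,0],[0,0,0,0]]]'
python3 -c "
from h import *
st()"
```

```text
time: 47.28
tool_pos: [426.8, 76.5, 67.1]
tcp_rot: [176.7, 2.5, 101.0]
ft_force: [-2.1, 0.4, 4.0]
finger_gap: 55.5
panel xyz [-77.6  59.7  67.1] tip tilt x,y deg [ 3.32 -2.45] yaw 101.0 F [-2.   0.8  4. ] gap 55.5 t 47.2833
```

```bash
python3 -m pendant '[[[0,0,0,0],[0,0,0,0],[0,0,0,0],[0,0,0,0],[0,0,0,0],[0,0,0,0],[0,0,0,0],[0,0,0,0],[0,0,0,0],[0,0,0,0]]]' 0.6
python3 -c "
from h import *
st()
im=snapshot('scene');cv2.imwrite('pics/z20.png',cv2.resize(im[125:245,190:330,::-1],None,fx=5,fy=5,interpolation=2))"
python3 -m pendant '[[[0,0,0,0],[0,0,0,0],[0,0,0,0],[0,0,0,0],[0,0,0,0],[0,0,0,0],[0,0,0,0],[0,0,-0.1,0],[0,0,-0.3,0],[0,0,-0.6,0]]]' -1 60
python3 -c "
from h import *
st()"
```

```text
time: 48.12
tool_pos: [427.8, 76.5, 67.5]
tcp_rot: [176.6, 2.5, 101.0]
ft_force: [0.2, -0.3, 0.2]
finger_gap: 68.4
panel xyz [-76.5  59.5  67.5] tip tilt x,y deg [ 3.45 -2.47] yaw 101.0 F [ 0.2 -0.3  0.2] gap 68.4 t 48.1167
time: 49.0
tool_pos: [423.6, 77.0, 85.4]
tcp_rot: [176.9, 2.4, 101.0]
ft_force: [-0.4, 0.5, -2.0]
finger_gap: 55.1
panel xyz [-80.6  60.8  85.4] tip tilt x,y deg [ 3.07 -2.41] yaw 101.0 F [-0.3  0.5 -2. ] gap 55.1 t 49.0
```

View pics/z20.png

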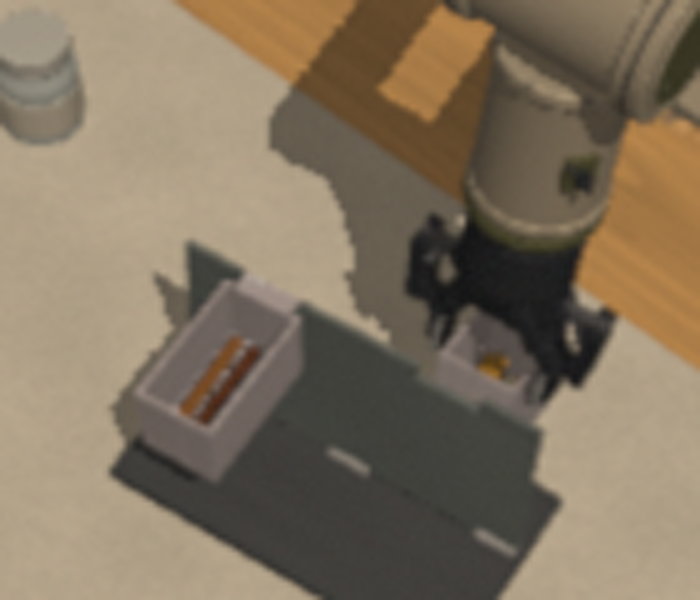

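The tray hangs fully down in notch b, with its bridge at zoom (268,290). The tall bin is back in the grip, nose-up. I'll lift it and carry it over the sheet.

```bash
python3 -m pendant '[[[0,0,-1,0],[0,0,-1,0],[0,0,-1,0],[0,0,-1,0],[0,0,-1,0],[0,0,-1,0],[0,0,-1,0],[0,0,-1,0],[0,0.2,-0.8,0],[0,0.5,-0.4,0]]]'
python3 -m pendant '[[[0,0.8,-0.1,0],[0,1,0,0],[0,1,0,0],[0,1,0,0],[0,1,0,0],[0,0.8,0,0],[0,0.5,0,0],[0,0.2,0.2,0],[0,0,0.3,0],[0,0,0.3,0]]]'
python3 -c "
from h import *
st()"
```

```text
time: 49.83
tool_pos: [420.6, 85.4, 278.5]
tcp_rot: [177.4, 2.4, 101.0]
ft_force: [0.8, 0.2, -1.4]
finger_gap: 54.8
time: 50.67
tool_pos: [551.5, 110.8, 276.9]
tcp_rot: [177.0, 2.4, 101.0]
ft_force: [-0.3, -0.0, -2.3]
finger_gap: 55.2
panel xyz [ 51.4  70.2 276.9] tip tilt x,y deg [ 3.01 -2.38] yaw 101.0 F [-0.2  0.  -2.3] gap 55.2 t 50.6667
```

```bash
python3 -m pendant '[[[0,0.2,0.6,0],[0,0.2,0.8,0],[0,0.1,0.8,0],[0,0,0.8,0],[0,0,0.7,0],[0,0,0.5,0],[0,0,0.3,0],[0,0,0.1,0],[0,0,0,0],[0,0,0,0]]]'
python3 -c "
from h import *
st()
im=snapshot('top');cv2.imwrite('pics/top21.png',im[:,:,::-1])
meas('top21',sense()['tool_pos'][2]+16,range(220,242,2),[252,254,256,258,260])
cv2.imwrite('pics/z21t.png',cv2.resize(im[160:205,205:265,::-1],None,fx=12,fy=12,interpolation=2))
im=snapshot('scene');cv2.imwrite('pics/z21.png',cv2.resize(im[125:245,190:330,::-1],None,fx=5,fy=5,interpolation=2))"
```

```text
time: 51.5
tool_pos: [560.7, 108.6, 172.6]
tcp_rot: [177.5, 2.4, 101.0]
ft_force: [-0.0, -0.5, -3.8]
finger_gap: 55.1
panel xyz [ 60.   66.3 172.6] tip tilt x,y deg [ 2.55 -2.35] yaw 101.0 F [-0.1 -0.5 -3.8] gap 55.1 t 51.5
bridge 220 [ 4.3 94.9]
bridge 222 [ 1.2 89.3]
bridge 224 [-10.3  85.2]
bridge 226 [-10.4  79. ]
bridge 228 [-10.9  72.9]
bridge 230 [-11.4  66.8]
bridge 232 [-11.   60.5]
bridge 234 [-11.   54.3]
bridge 236 [-10.9  48.1]Traceback (most recent call last):
  File "<string>", line 5, in <module>
    meas('top21',sense()['tool_pos'][2]+16,range(220,242,2),[252,254,256,258,260])
    ~~~~^^^^^^^^^^^^^^^^^^^^^^^^^^^^^^^^^^^^^^^^^^^^^^^^^^^^^^^^^^^^^^^^^^^^^^^^^^
  File "h.py", line 28, in meas
    k=k[-1];r=rs[k]+(v[k]-95)/(v[k]-v[k+1]);print("bridge",c,np.round(L(onz("top",(c,r),zb))[:2],1))
                                    ~^^^^^
IndexError: index 30 is out of bounds for axis 0 with size 30
```

```bash
python3 -c "
from h import *
im=cv2.imread('pics/top21.png')
cv2.imwrite('pics/z21t.png',cv2.resize(im[160:205,205:265],None,fx=12,fy=12,interpolation=2))
im=snapshot('scene');cv2.imwrite('pics/z21.png',cv2.resize(im[125:245,190:330,::-1],None,fx=5,fy=5,interpolation=2))"
```

```text
(no output)
```

View pics/z21t.png

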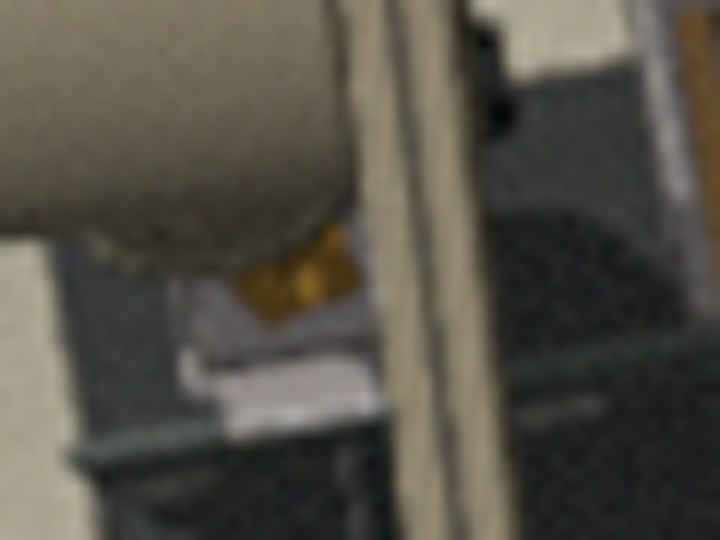

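View pics/z21.png

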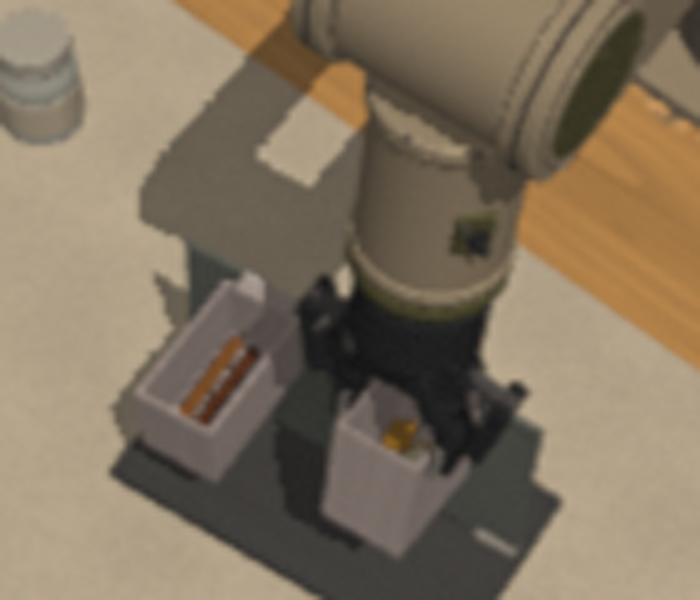

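The scene shows the tall bin nose-up in front of notch a, with its bridge at y 66 and its rear edge at x -11. Now I'll press its back wall gently against the sheet, with the lip still above the edge.

```bash
python3 -m pendant '[[[0,-0.1,0.1,0],[0,-0.15,0.1,0],[0,-0.15,0.1,0],[0,-0.15,0,0],[0,-0.05,0,0],[0,0,0,0],[0,0,0,0],[0,0,0,0],[0,0,0,0],[0,0,0,0]]]'
cat >> h.py <<'E'
def look(name):
    st();im=snapshot('top');cv2.imwrite(f'pics/{name}.png',im[:,:,::-1])
    meas(name,sense()['tool_pos'][2]+16,[226,230,234],[212,214,216,218,246,248,250])
    cv2.imwrite(f'pics/z{name}.png',cv2.resize(im[160:205,205:265,::-1],None,fx=12,fy=12,interpolation=2))
E
python3 -c "
from h import *
look('top22')"
```

```text
time: 52.43
tool_pos: [550.8, 106.3, 170.0]
tcp_rot: [177.0, 2.4, 101.0]
ft_force: [0.2, -0.4, -3.3]
finger_gap: 55.4
panel xyz [ 49.9  65.9 170. ] tip tilt x,y deg [ 3.02 -2.38] yaw 101.0 F [ 0.1 -0.5 -3.3] gap 55.4 t 52.4333Traceback (most recent call last):
  File "<string>", line 3, in <module>
    look('top22')
    ~~~~^^^^^^^^^
  File "h.py", line 34, in look
    meas(name,sense()['tool_pos'][2]+16,[226,230,234],[212,214,216,218,246,248,250])
    ~~~~^^^^^^^^^^^^^^^^^^^^^^^^^^^^^^^^^^^^^^^^^^^^^^^^^^^^^^^^^^^^^^^^^^^^^^^^^^^^
  File "h.py", line 28, in meas
    k=k[-1];r=rs[k]+(v[k]-95)/(v[k]-v[k+1]);print("bridge",c,np.round(L(onz("top",(c,r),zb))[:2],1))
                                    ~^^^^^
IndexError: index 30 is out of bounds for axis 0 with size 30
```

```bash
sed -i 's/rs=np.arange(170,200);v=im\[rs,c\]/rs=np.array([r for r in range(160,230) if -40<L(onz("top",(c,r),zb))[0]<12]);v=im[rs,c]/; s/if len(k):/if len(k) and k[-1]+1<len(v):/' h.py
python3 -c "
from h import *
im=cv2.imread('pics/top22.png')
meas('top22',186,[226,230,234],[212,214,216,218,246,248,250])
cv2.imwrite('pics/ztop22.png',cv2.resize(im[160:205,205:265],None,fx=12,fy=12,interpolation=2))"
```

```text
bridge 226 [-21.4  81.2]
bridge 230 [-21.7  68.8]
bridge 234 [-22.3  56.5]
sheet 212 [-17.8 125.9]
sheet 214 [ -6.6 117.6]
sheet 216 [ -6.2 111.2]
sheet 218 [ -6.7 105. ]
sheet 246 [-19.   18.7]
sheet 248 [-16.6  11.9]
sheet 250 [-16.7   5.6]
```

View pics/ztop22.png

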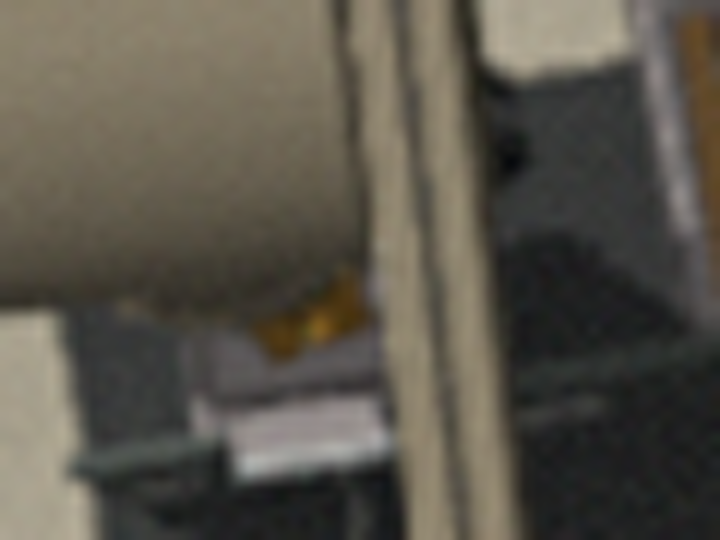

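The sheet is pushed back to x -6.5 by contact with the wall. The lip's inner bottom edge is at about x -14.7, well behind the sheet's rear face. Lowering straight down with x drift compensated.

```bash
python3 -m pendant '[[[0,-0.02,0.1,0],[0,-0.02,0.15,0],[0.02,-0.02,0.15,0],[0.02,-0.02,0.15,0],[0,-0.02,0.15,0],[0,-0.02,0.15,0],[0,-0.02,0.15,0],[0,-0.02,0.1,0],[0,0,0,0],[0,0,0,0]]]'
python3 -c "
from h import *
look('top23')"
```

```text
time: 53.32
tool_pos: [550.0, 105.9, 146.1]
tcp_rot: [176.8, 2.4, 101.0]
ft_force: [1.2, 0.9, -1.0]
finger_gap: 54.9
panel xyz [ 49.   65.6 146.1] tip tilt x,y deg [ 3.18 -2.4 ] yaw 101.0 F [ 1.4  0.7 -1. ] gap 54.9 t 53.3167
bridge 226 [-21.9  82.5]
bridge 230 [-22.   69.9]
bridge 234 [-23.1  57.4]
sheet 212 [-18.2 126. ]
sheet 214 [-11.1 118.4]
sheet 216 [-11.4 112.1]
sheet 218 [-10.7 105.7]
sheet 246 [-19.2  18.7]
sheet 248 [-15.7  11.8]
sheet 250 [-15.4   5.4]
```

View pics/ztop23.png

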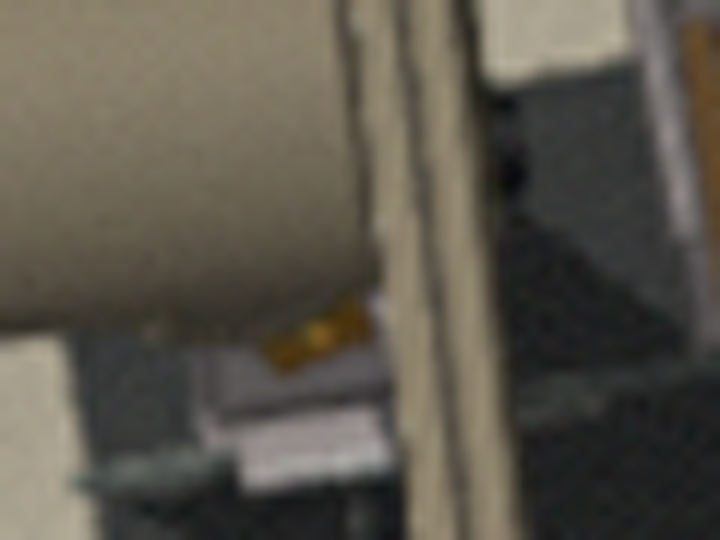

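The prediction held: the sheet is at -11 and the lip at -15, behind it and below the floor level. Continuing down.

```bash
python3 -m pendant '[[[0,0,0.1,0],[0,0,0.1,0],[0,0,0.1,0],[0,0.02,0.1,0],[0,0.02,0.05,0],[0,0,0.05,0],[0,0,0,0],[0,0,0,0],[0,0,0,0],[0,0,0,0]]]'
python3 -c "
from h import *
look('top24')"
```

```text
time: 54.2
tool_pos: [552.6, 106.0, 137.8]
tcp_rot: [176.7, 2.4, 101.0]
ft_force: [0.3, 0.3, 0.7]
finger_gap: 54.5
panel xyz [ 51.6  65.2 137.8] tip tilt x,y deg [ 3.32 -2.4 ] yaw 101.0 F [0.4 0.3 0.7] gap 54.5 t 54.2
bridge 226 [-18.9  82.4]
bridge 230 [-20.6  70. ]
bridge 234 [-20.5  57.2]
sheet 212 [-18.2 126. ]
sheet 214 [-10.1 118.2]
sheet 216 [ -9.7 111.8]
sheet 218 [ -9.6 105.5]
sheet 246 [-19.1  18.7]
sheet 248 [-16.2  11.8]
sheet 250 [-16.2   5.5]
```

```bash
python3 -m pendant '[[[0,0.05,0.05,0],[0,0.05,0.1,0],[0,0.05,0.1,0],[0,0.05,0.05,0],[0,0.03,0.05,0],[0,0,0,0],[0,0,0,0],[0,0,0,0],[0,0,0,0],[0,0,0,0]]]'
python3 -c "
from h import *
look('top25')"
```

```text
time: 55.08
tool_pos: [560.2, 107.7, 134.8]
tcp_rot: [176.4, 2.4, 101.0]
ft_force: [-0.0, 0.4, 1.5]
finger_gap: 54.6
panel xyz [ 59.4  65.5 134.8] tip tilt x,y deg [ 3.62 -2.35] yaw 101.0 F [0.  0.4 1.5] gap 54.6 t 55.0833
bridge 226 [-12.5  81.4]
bridge 230 [-11.9  68.5]
bridge 234 [-12.3  55.8]
sheet 212 [-17.7 125.9]
sheet 214 [ -1.8 116.7]
sheet 216 [ -1.9 110.5]
sheet 218 [ -2.  104.1]
sheet 246 [-19.   18.7]
sheet 248 [-16.7  11.9]
sheet 250 [-16.2   5.5]
```

View pics/ztop25.png

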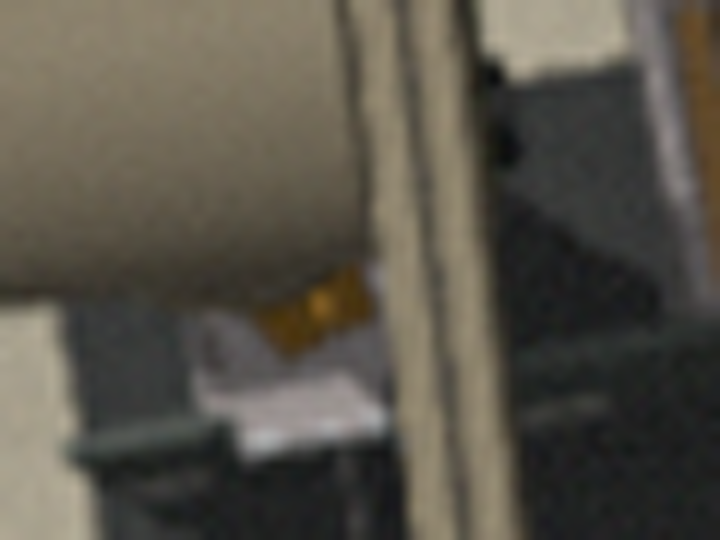

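The sheet followed the bin forward to x -1.9, beyond its resting place of -3, so the lip is hooked. Releasing and rising.

```bash
python3 -m pendant '[[[0,0,0,0],[0,0,0,0],[0,0,0,0],[0,0,0,0],[0,0,0,0],[0,0,-0.1,0],[0,0,-0.3,0],[0,0,-0.6,0],[0,0,-0.9,0],[0,0,-1,0]]]' 1
python3 -m pendant '[[[0,0,-1,0],[0,0,-1,0],[0.2,0,-1,0],[0.5,0.1,-1,0],[0.9,0.2,-0.6,0],[1,0.2,-0.3,0],[1,0,0,0],[1,0,0,0],[1,0,0,0],[1,0,0,0]]]'
python3 -m pendant '[[[1,0,0,0],[1,0,0,0],[1,0,0,0],[1,0,0,0],[1,0,0,0],[1,0,0,0],[0.8,0,0,0],[0.4,0,0,0],[0.1,0,0,0],[0,0,0,0]]]'
python3 -c "
from h import *
st()
for n in('scene','top'):
  im=snapshot(n);cv2.imwrite(f'pics/{n}26.png',im[:,:,::-1])
a=cv2.imread('pics/scene26.png')[155:265,190:310];b=cv2.imread('pics/top26.png')[140:230,195:305]
cv2.imwrite('pics/z26.png',np.hstack([cv2.resize(a,(400,367),interpolation=2),cv2.resize(b,(400,367),interpolation=2)]));cv2.imwrite('pics/z26b.png',cv2.resize(b,None,fx=7,fy=6.6,interpolation=2))"
```

```text
time: 55.97
tool_pos: [551.9, 108.7, 189.1]
tcp_rot: [177.1, 2.3, 101.0]
ft_force: [1.6, -0.1, -0.0]
finger_gap: 85.1
time: 56.8
tool_pos: [533.6, 245.4, 310.5]
tcp_rot: [175.7, 2.3, 100.5]
ft_force: [-0.7, -0.1, 0.4]
finger_gap: 85.5
time: 57.63
tool_pos: [503.1, 400.3, 319.5]
tcp_rot: [175.0, 2.0, 100.8]
ft_force: [-0.3, -0.8, 0.6]
finger_gap: 85.4
panel xyz [ 57.8 363.6 319.5] tip tilt x,y deg [ 5.04 -2.  ] yaw 100.8 F [-0.4 -0.7  0.6] gap 85.4 t 57.6333
```

View pics/z26.png

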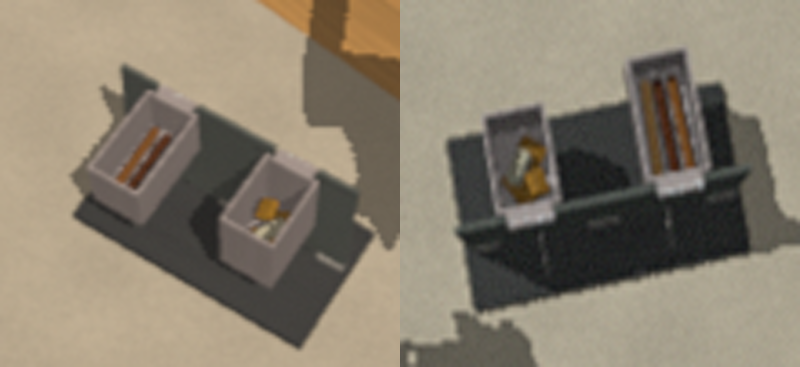

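View pics/scene26.png

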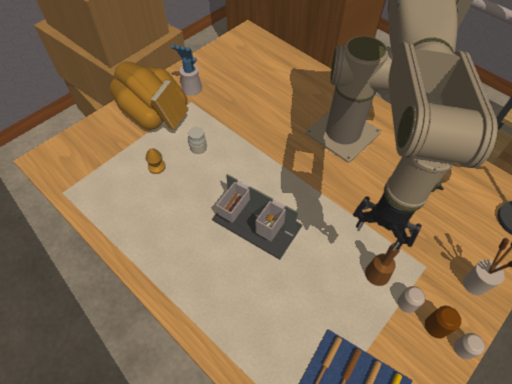

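Both views show the bins swapped and hanging, contents inside, bystanders in place and the gripper clear. One height check before handing in.

```bash
python3 -c "
import cv2
a=cv2.imread('pics/scene26.png')[165:265,200:310];cv2.imwrite('pics/z27s.png',cv2.resize(a,None,fx=6,fy=6,interpolation=2))
b=cv2.imread('pics/top26.png')[145:225,195:305];cv2.imwrite('pics/z27t.png',cv2.resize(b,None,fx=7,fy=7,interpolation=2))"
```

```text
(no output)
```

View pics/z27s.png

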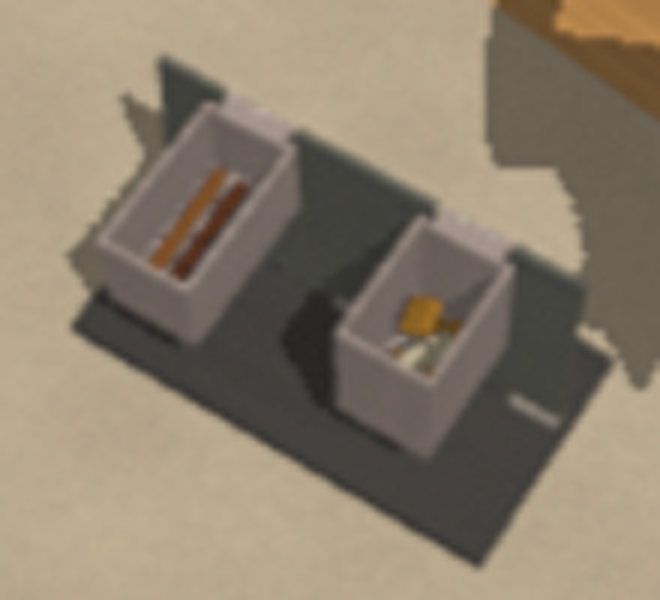

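View pics/z27t.png

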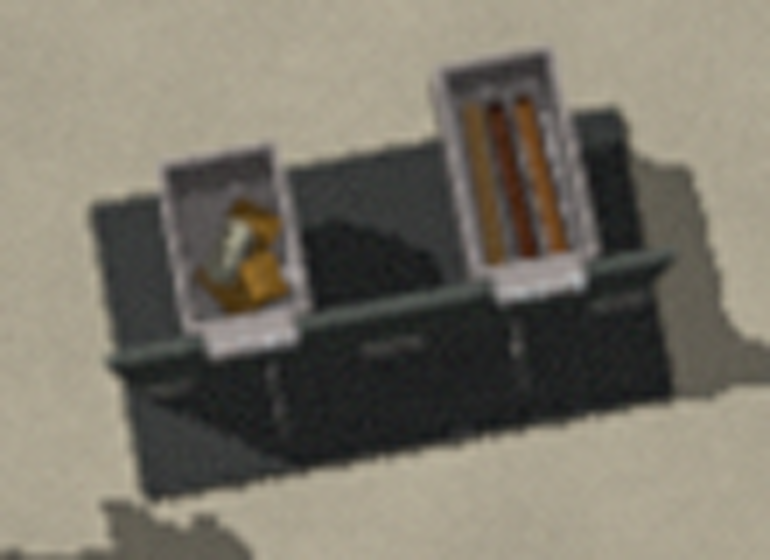

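The bridges sit at the same pixels as the original ones did: scene zoom (258,118) and (472,235), with the sheet edge back on its original line. Both bins are fully down, so I'm handing in.

```bash
python3 -c "
from bench import *
print(hand_in());print(sense()['time'])"
```

```text
the job is handed in; nothing more can be done
None
the job is handed in; nothing more can be done
```

The bins are swapped: the low tray now hangs in notch b and the tall bin in notch a. The job was handed in with the robot clock at about 57.7 s of the 72 s allowed; the hand-in reports no verdict.

- **How it went:** I stood the tall bin on the bench, hung the tray, then hung the tall bin. My first try at hanging the tray did not fit. It sat slightly nose-down in the grip, its back wall pushed the sheet away, and the lip overlapped the sheet by about 1.6 mm.
- **What fixed it:** I backed off and set the tray down flat on the bench to re-grip it, but that did not tilt it enough. I then rested each bin's nose on the near edge of the foot and re-gripped it. That left it 7–10° nose-up, and both hooks then went on.
- **Less gentle than ideal:** Letting go at the foot edge dropped the back of each bin by about 10 mm. Each bin also swung level when released on the sheet. Pressing the tray on the foot reached about 27 N vertically and 17 N sideways.
- **Last checks:** The final pictures show both hook bridges and the sheet edge within about a pixel of where the original pair hung. I judged "fully down" from that and did not measure the heights separately. The contents are visible inside, the jar, mallet and finial look unmoved, and the open gripper is well clear of everything.
- **Disagreements:** The scene camera read about 2–3 pixels off from the robot's own position. The tool also drifted a few degrees out of vertical, which the moves could not correct directly.

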